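# Clamp the tiffin stack with the worm-drive kitchen clamp

## Task

Lift the latched tiffin stack by the black grip on its lid, stand it upright in the wooden V of the counter clamp and let go. Then wind the red crank handle anticlockwise (seen from above), two to three turns or so, until the slow worm-driven arm has come round by about one dial division and its rubber pad holds the tiffin firmly in the V: the pad's reach is not known, so go by feel and stop when the handle takes about 5 N more along its circle than it did running free (8 N more is over-tight). Let go and leave it clamped; move the arm only by the crank, and leave the other things on the counter alone.

Things in the scene. Friction and masses are not known exactly. Their poses are not given: they have to be found in the camera images.
- tiffin: Two stacked stainless tiers with latched lid: one rigid loose piece, 0.5 to 0.85 kg, round, 90 mm diameter. Lid top 94 mm above the underside; on its centre an upright round black grip, 24 mm diameter, from 94 to 128 mm above the underside. Origin: centre of the underside; z up.
- seat (a point): Where the centre of the tiffin's underside lies when home in the V, on the top of the clamp's 8 mm base plate. Clamp axes: the V opens towards +y, its walls (55 mm high) touch the tiffin 45 degrees either side of -y; the pad pushes it towards -y. Stood 4 to 8 mm to +y of here it clears both walls, and the pad then slides it home. Free from above: walls, pad and arm are below 65 mm.
- jaw: Clamp's steel arm with rubber pad, swinging level on the dial's upright axis. Origin on that axis at counter height, z up, x outwards along the arm. Pad: 100 mm out, centre 46 mm up, facing the arm's +y; its face is 30 mm from the arm's centre line, give or take 6 mm, unknown at each start. The arm points along the clamp's -x at dial 0.942. Self-locking: do not push the arm.
- dial (a joint): Angle of brass dial and arm, rad, growing anticlockwise from above as the clamp closes. One division is 0.524; one full anticlockwise crank turn adds 0.2094. Starts at 0.31 to 0.47; the pad meets the home tiffin at 0.94 give or take 0.07 (unknown pad reach). From first contact the clamping force climbs steadily from nothing to too much within about a quarter turn of the crank.
- crank_axis (a point): Point on the upright axis of the crank, 105 mm above the counter, level with the middle of its handle. The black crank disc has 53 mm radius, its top is 81 mm above the counter.
- handle (a point): Centre of the red upright handle on the crank disc, 40 mm from the crank's axis: 18 mm diameter, 83 to 127 mm above the counter, spinning freely about itself, so a fixed-yaw grip can lead it round a 40 mm circle. Running free it takes about 8 N along the circle; each 10 N between pad and tiffin adds about 0.85 N. It stays where it is left.
- pot: White enamel pot, 170 mm wide, 100 high; a bystander. Origin: centre of the underside.
- spoon_rest: Bamboo spoon rest, 200 by 80 mm, 18 high; a bystander. Origin: centre of the underside.
- ramekin: Small glass ramekin, 74 mm wide, 45 high; a bystander. Origin: centre of the underside.
- lid_knob: Loose black silicone pot lid knob, 42 mm wide, 33 high; a bystander. Origin: centre of the underside.
- spice_jar: Amber spice jar, 48 mm wide, 85 high; a bystander. Origin: centre of the underside.
- trivet: Cork ring trivet, 120 mm wide, 10 high; a bystander. Origin: centre of the underside.
Things that resemble listed ones, but are neither listed nor needed, are in the scene too. What is shaped like the tiffin but green, purple or turquoise is not meant.

How it is judged:
By the outcome, as a careful person would: the job done as asked, in the order asked, and still so for the second after the job is handed in, with the robot touching nothing.
It also fails if it takes over 72 s, if anything falls off the work surface, if the arm or the gripper's body presses on something with over 40 N, if the wrist force passes 120 N, or if a joint passes its speed limit or range.

## Robot

A 7-joint arm with a two-finger parallel gripper is mounted at the origin on the work surface. World frame = base frame: x ahead of the robot, y to its left, z up, the work surface at z = 0. Lengths are in mm, angles in rad, forces in N, time in s.
With the tool pointing down it reaches from about 425 to 875 mm from the base axis. Payload 9.9 kg.
Tool frame: the origin (TCP) lies between the finger pads; the fingertips stand 14 mm ahead of it and the grasp point (between the pads) lies 5 mm behind it; x points along the fingers, y is the direction in which the jaws open and shut, and the axes are right-handed (so a half turn about x gives the same grasp; the last joint's range is limited). The gripper opens to 85 mm and grips with 20 to 120 N. Pads are 22 mm wide; open, the fingers measure 114 mm over their backs; the gripper's body (76 mm by 85 mm) begins 54 mm behind the grasp point. The pads swing forward as they close: fully open they stand 13 mm farther back than shut.
Start: joints at [-0.084, 0.576, 0.025, 1.437, -0.015, 1.129, -0.057], TCP at [675.003, 0.006, 245.289] pointing down, gripper open.
Joint ranges: [-2.76, 2.76], [-0.34, 2.15], [-1.52, 1.57], [0.19, 2.46], [-1.09, 4.23], [0.17, 1.99], [-2.82, 2.82]. Speed limits (rad/s): [2.22, 2.22, 3.01, 3.01, 3.14, 3.14, 3.14].

## Interface

Orientations are given as a unit quaternion [x, y, z, w].
In Python, from cell import robot, imaging, hand_in gives the robot as it stands.
- The arm moves only by the tool move_arm, never from a script. Its argument "rows" is a list of rows, each an object with "hand": the opening, from -1 (shut) to 1 (fully open); "xyz": the shift along the tool's x, y, z in mm, a list of three; "twist": the turn about the tool's x in rad. A call has 1 to 20 rows; each row is the pose to reach, as a shift and turn from the pose commanded when the call began, along the tool's axes at that moment; what a row does not reach only later rows make up. A row lasts 1/10 s, in which the tool goes at most 50 mm and 8.59 degrees, less where a joint would pass 70% of its speed; a pose out of reach is approached as far as the arm can. A call with a gripper value outside its range is refused whole. The fingers move at their own pace and stop on an object; the grip force is fixed at half the most. Time passes only in rows, so rows that repeat a pose let the fingers close. It gives the time, the measured TCP pose, the force and the opening at its end, in the units of the state.
- robot.state(): the state, without advancing time (a new reading comes with each control period).
- imaging.snapshot(name): name is "scene" or "side" or "wrist"; returns a dict with "color" (420x560x3 uint8, red, green, blue), "vertical_fov" (degrees; the focal length in pixels is half the picture's height over the tangent of half this angle, whatever the lens; pixels are square), "cx", "cy" (the principal point, pixels), "eye" and "rotation" of the camera in the world. Camera axes: x right, y up, looking along -z (the intrinsics and any distortion apply to the point x, -y, -z); pixel columns grow to the right and rows downward; lengths in mm; the calibration is good to about 2 mm. A picture is of the moment at which its call begins. There is no depth.
- hand_in(): hands the job in, once; it reports no verdict.
The state is a dict: "t": time; "q": joint angles; "qd": joint speeds; "joint_efforts": joint torques, N m; "eef_pos": TCP position; "tcp_rot": TCP orientation; "wrist_force": force on the tool from outside, world axes, zero at the start; "torque": the same for the moment, N m; "opening": opening from 0.0 (shut) to 1.0 (fully open).
Only numpy, scipy, OpenCV 4.12 (cv2) and the standard library are available. Lean on these libraries where they do the work, as an engineer would, in place of code of your own. Each camera call takes 0.05 s, during which the arm holds its last target.

## Working session

There is one attempt and no reset: what is moved stays moved. The work goes in short steps, Python scripts to look and compute and a tool call to move; the robot and the scene stay as the last step left them, time stands still between calls to the robot, and variables do not carry over. Pictures are saved under pics/ and viewed, and the job is handed in when it is done.

Besides the shell and the picture viewer there is one more tool, called after "Call:" as name([rows], argument=value, ...), one row to a line, values as JSON. move_arm: Moves the arm, as the interface text tells. Its arguments: {"type":"object","properties":{"rows":{"type":"array"}},"required":["rows"]}

```bash
mkdir -p pics; ls; python3 - <<'E'
from cell import robot, imaging
import cv2
for n in ["scene","side","wrist"]:
    s=imaging.snapshot(n); cv2.imwrite(f"pics/{n}0.png",s["color"][:,:,::-1])
    print(n,{k:v for k,v in s.items() if k!="color"})
print(robot.state())
E
```

```text
pics
scene {'vertical_fov': 42.530249251471425, 'cx': 282.60114033564724, 'cy': 201.1400383443515, 'eye': array([1309.79804203, -289.05326837, 1133.38201029]), 'rotation': array([0.27261103, 0.19993726, 0.53676508, 0.77304047])}
side {'vertical_fov': 55.868976009733075, 'cx': 275.0510697626112, 'cy': 212.77525403194528, 'eye': array([ 252.90344507, -914.26254426,  640.4678693 ]), 'rotation': array([ 0.49756771, -0.05568744, -0.11718253,  0.8576675 ])}
wrist {'vertical_fov': 65.02548278990506, 'cx': 285.3121118265142, 'cy': 214.1397868308778, 'eye': array([673.56501153,  74.85144827, 373.92558519]), 'rotation': array([-1.49427868e-01,  7.45422912e-04, -2.18068340e-04,  9.88772324e-01])}
{'t': 0.15, 'q': array([-0.08381986,  0.57634475,  0.02488308,  1.43769114, -0.01498055,
        1.12901043, -0.05647065]), 'qd': array([ 0.0004659 , -0.00206485,  0.00091514, -0.00285891,  0.00049327,
        0.00058104,  0.00106134]), 'joint_efforts': array([ 3.53695883e-03, -7.66262698e+01,  2.25340560e+00, -2.86181796e+01,
        1.58117601e-02,  9.86463390e-03, -3.06662548e-05]), 'eef_pos': array([ 6.74682343e+02, -1.26314105e-04,  2.44646018e+02]), 'tcp_rot': array([-0.49964392, -0.50030742,  0.50032495, -0.49972332]), 'wrist_force': array([1.01955827, 0.30647266, 0.31262733]), 'torque': array([0.02205595, 0.03390856, 0.02874968]), 'opening': 0.9989704409431063}
```

View pics/scene0.png

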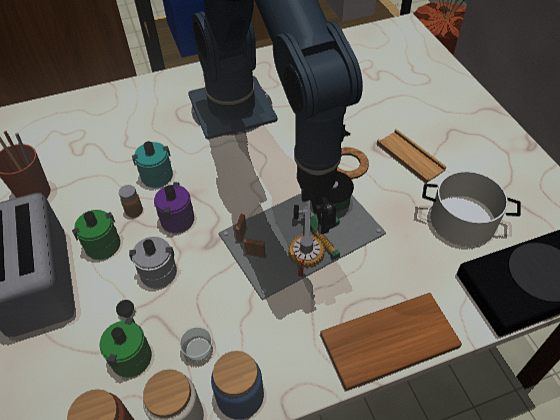

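View pics/side0.png

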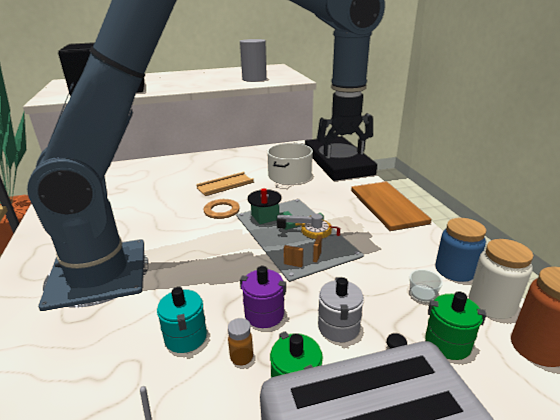

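View pics/wrist0.png

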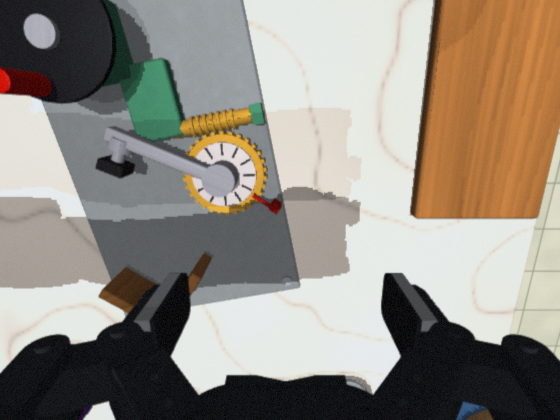

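The steel tiffin candidate is at scene (155,262) and side (341,308). The lookalikes in the scene view are green (97,235) and (125,350), purple (175,208) and turquoise (153,163). Only the uncoloured steel one fits the description. I'll confirm it in an enlarged crop and write the ray helpers.

```bash
cat > h.py <<'E'
import numpy as np, cv2
from scipy.spatial.transform import Rotation as R
from cell import robot, imaging
def ray(s,u,v):
    h=s["color"].shape[0]; f=h/2/np.tan(np.radians(s["vertical_fov"]/2))
    d=np.array([(u-s["cx"])/f,-(v-s["cy"])/f,-1.0])
    return np.array(s["eye"]),R.from_quat(s["rotation"]).apply(d)
def onz(s,u,v,z):
    e,d=ray(s,u,v); return e+d*(z-e[2])/d[2]
def proj(s,p):
    h=s["color"].shape[0]; f=h/2/np.tan(np.radians(s["vertical_fov"]/2))
    c=R.from_quat(s["rotation"]).inv().apply(np.array(p)-s["eye"])
    return np.array([s["cx"]+f*c[0]/-c[2], s["cy"]-f*c[1]/-c[2]])
def tri(a,ua,b,ub):
    e1,d1=ray(a,*ua); e2,d2=ray(b,*ub); d1/=np.linalg.norm(d1); d2/=np.linalg.norm(d2)
    A=np.stack([d1,-d2],1); t=np.linalg.lstsq(A,e2-e1,rcond=None)[0]
    p,q=e1+t[0]*d1,e2+t[1]*d2
    return (p+q)/2,np.linalg.norm(p-q)
def crop(s,x0,y0,x1,y1,k,name):
    c=s["color"][y0:y1,x0:x1,::-1]; cv2.imwrite(name,cv2.resize(c,None,fx=k,fy=k,interpolation=cv2.INTER_CUBIC))
E
python3 - <<'E'
from h import *
a=imaging.snapshot("scene"); b=imaging.snapshot("side")
crop(a,110,210,210,310,4,"pics/c1.png"); crop(b,290,260,390,360,4,"pics/c2.png")
x=np.hstack([cv2.imread("pics/c1.png"),cv2.imread("pics/c2.png")]); cv2.imwrite("pics/c12.png",x)
crop(a,210,165,390,305,4,"pics/clampA.png"); crop(b,230,175,370,285,5,"pics/clampB.png")
print(R.from_quat(robot.state()["tcp_rot"]).as_matrix().round(3))
E
```

```text
[[-0.001  1.    -0.   ]
 [-0.    -0.    -1.   ]
 [-1.    -0.001  0.   ]]
```

View pics/c12.png

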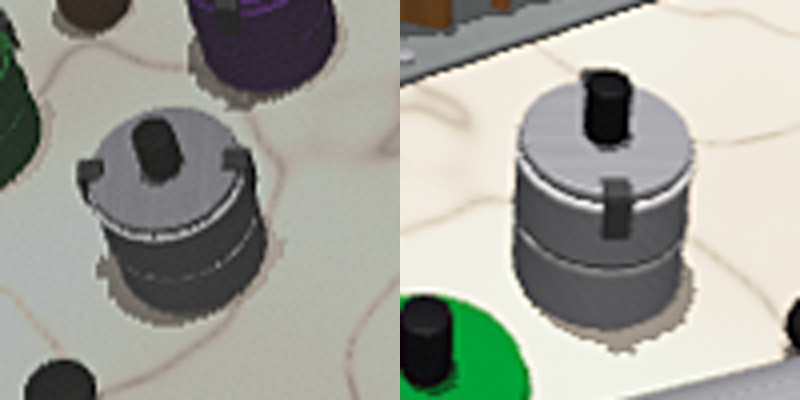

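View pics/clampA.png

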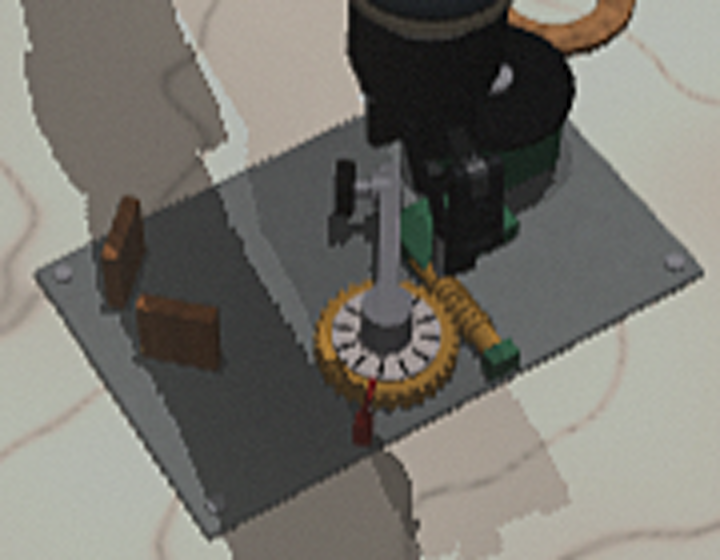

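View pics/clampB.png

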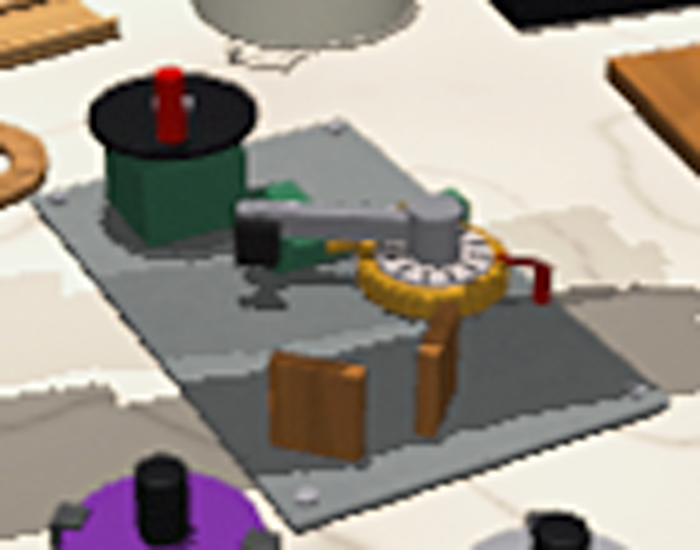

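```bash
python3 - <<'E'
from h import *
a=imaging.snapshot("scene"); b=imaging.snapshot("side"); w=imaging.snapshot("wrist")
np.set_printoptions(precision=1,suppress=True)
# base circle check and grip
print("griptop",tri(a,(148,241.5),b,(341.7,279.5)),onz(a,148,241.5,128),onz(b,341.7,279.5,128))
for n,s,l in [("A",a,[(219,233),(263.7,300),(385.7,233)]),("B",b,[(236.6,216),(298,199),(363.4,255),(289.6,281)])]:
    for p in l: print(n,p,onz(s,*p,8))
print("wrist edge",onz(w,240,0,8),onz(w,299,285,8))
print("hub",tri(a,(306,240),b,(317.4,216)),tri(w,(217,178),b,(317.4,216)))
# red handle top: side (264,189); wrist
print("handle top side",onz(b,264,189,127))
# walls tops (scene): 
for p in [(240.8,215),(245,227.5)]: pass
crop(w,0,0,310,290,2.5,"pics/w1.png")
E
```

```text
griptop (array([ 529.1, -348.3,  129. ]), np.float64(0.5653739433459976)) [ 528.1 -348.2  128. ] [ 529.8 -347.5  128. ]
A (219, 233) [ 473.5 -177.6    8. ]
A (263.7, 300) [ 698.8 -132.4    8. ]
A (385.7, 233) [625.9 223.6   8. ]
B (236.6, 216) [400.  167.5   8. ]
B (298, 199) [620.7 219.7   8. ]
B (363.4, 255) [ 690.5 -136.8    8. ]
B (289.6, 281) [ 469.9 -184.2    8. ]
wrist edge [629.7 178.8   8. ] [ 690.5 -131.     8. ]
hub (array([610.3,   8.4,  62.3]), np.float64(2.223502372917628)) (array([610. ,  12.9,  59.4]), np.float64(5.6328552744880644))
handle top side [476.1  94.5 127. ]
```

View pics/w1.png

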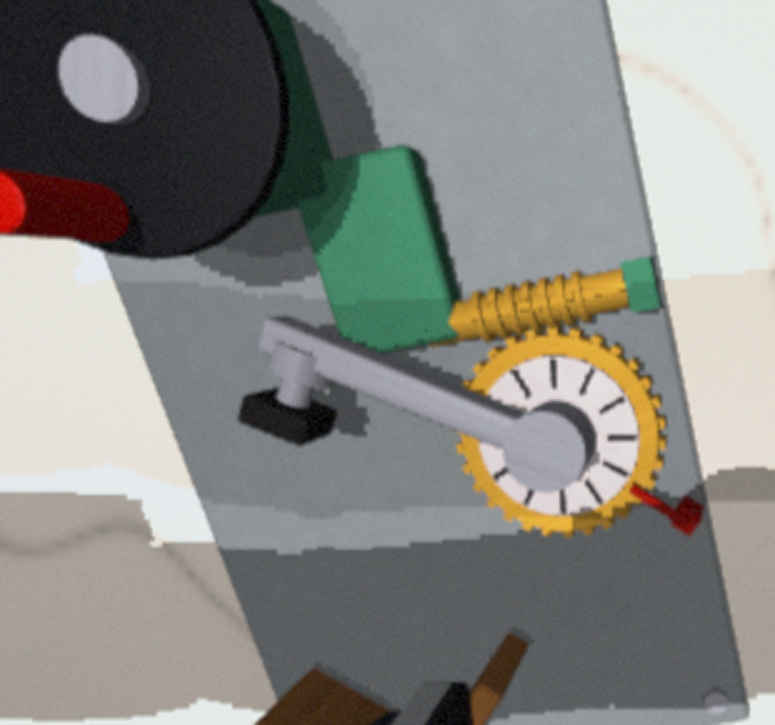

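Confirmed: steel body, black grip, grip top at about (529,-348,129), which matches the given 128 mm. The dial hub is at about (610,9). I'll move to a pose where the wrist camera sees the V on the way to the tiffin.

Call:
move_arm([
  {"hand": 1, "xyz": [0, -35, 50], "twist": 0},
  {"hand": 1, "xyz": [0, -70, 95], "twist": 0},
  {"hand": 1, "xyz": [0, -100, 140], "twist": 0},
  {"hand": 1, "xyz": [0, -125, 170], "twist": 0},
  {"hand": 1, "xyz": [0, -146, 200], "twist": 0},
  {"hand": 1, "xyz": [0, -146, 200], "twist": 0},
  {"hand": 1, "xyz": [0, -146, 200], "twist": 0},
  {"hand": 1, "xyz": [0, -146, 200], "twist": 0},
])

```text
t: 1.2
eef_pos: [529.7, -198.9, 245.4]
tcp_rot: [0.5, 0.5, -0.499, 0.5]
wrist_force: [1.1, 0.0, -1.4]
opening: 1.004
```

```bash
python3 - <<'E'
from h import *
import pickle
S={n:imaging.snapshot(n) for n in ["scene","side","wrist"]}
pickle.dump(S,open("s1.pkl","wb"))
crop(S["wrist"],100,0,500,270,2,"pics/w2.png")
crop(S["scene"],210,165,390,305,4,"pics/a2.png"); 
crop(S["side"],230,175,370,285,5,"pics/b2.png")
s=robot.state();print(s["t"],s["eef_pos"],R.from_quat(s["tcp_rot"]).as_matrix().round(3))
E
```

```text
1.35 [ 529.80260227 -198.65694816  245.11717477] [[ 0.     1.     0.002]
 [ 0.     0.002 -1.   ]
 [-1.     0.    -0.   ]]
```

View pics/w2.png

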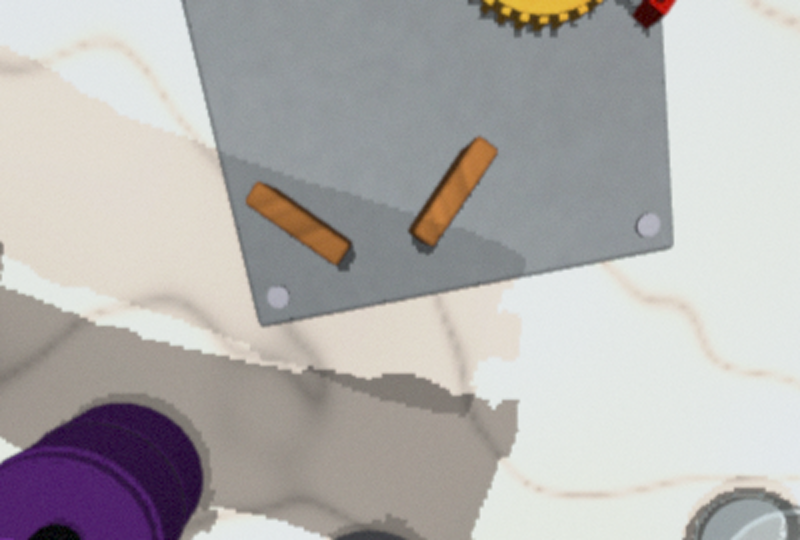

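View pics/a2.png

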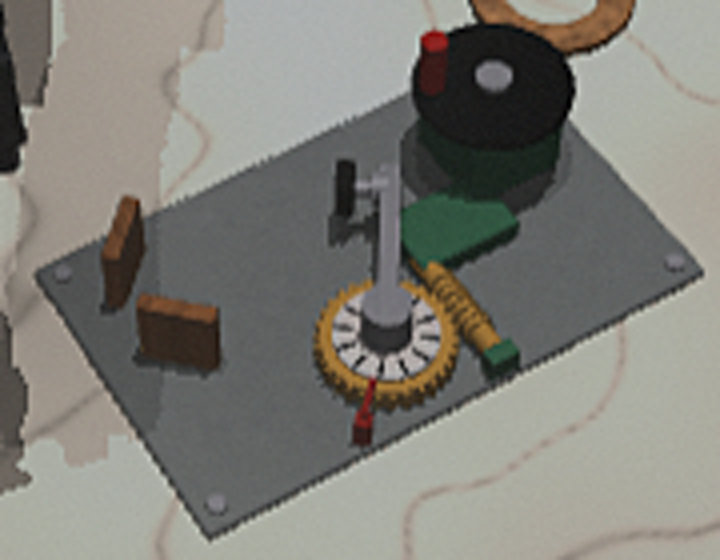

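View pics/b2.png

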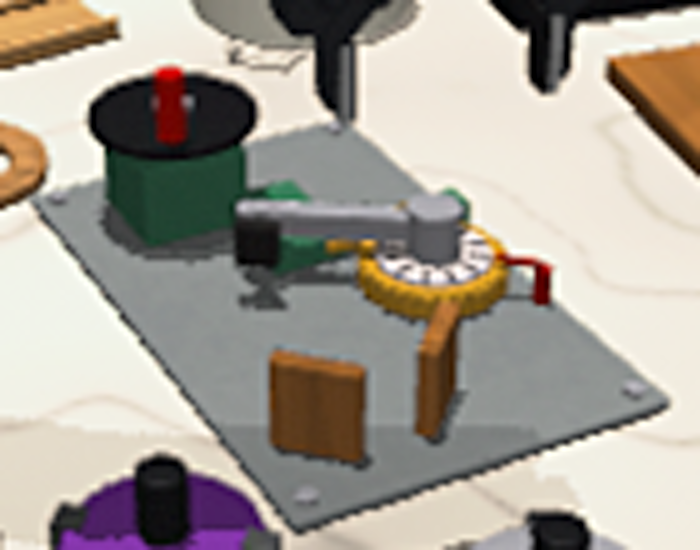

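```bash
python3 - <<'E'
from h import *
import pickle
np.set_printoptions(precision=1,suppress=True)
S=pickle.load(open("s1.pkl","rb")); w=S["wrist"];a=S["scene"];b=S["side"]
hsv=cv2.cvtColor(w["color"],cv2.COLOR_RGB2HSV)
m=((hsv[...,0]>6)&(hsv[...,0]<20)&(hsv[...,1]>120)&(hsv[...,2]>130)).astype(np.uint8)
m[:55]=0;m[140:]=0
rects=[]
for c in cv2.findContours(m,cv2.RETR_EXTERNAL,cv2.CHAIN_APPROX_NONE)[0]:
    if cv2.contourArea(c)<60: continue
    r=cv2.minAreaRect(c); bx=cv2.boxPoints(r); rects.append(bx)
    print(r, bx.ravel())
for z in (55,63):
  for bx in rects:
    P=np.array([onz(w,*p,z)[:2] for p in bx]); e=np.diff(np.vstack([P,P[:1]]),axis=0)
    print(z,P.ravel(),np.linalg.norm(e,axis=1),np.degrees(np.arctan2(e[:,1],e[:,0])))
# plate corners in wrist
for p in [(231,162.5),(436,122.5)]: print("corner",onz(w,*p,8))
for p in [(219,233),(262.5,299.5),(385.7,233)]: print("A",onz(a,*p,8))
# crank
cA=[210+432/4,165+40/4]; cB=[230+169/5,175+73/5]
print("handle top",tri(a,cA,b,cB),onz(a,*cA,127),onz(b,*cB,127))
dA=[210+493/4,165+87/4]; dB=[264.6,198]
print("disc",tri(a,dA,b,dB),onz(a,*dA,81),onz(b,*dB,81))
print("cap",onz(a,210+493/4,165+75/4,88))
print("hub",tri(a,(210+388/4,165+300/4),b,(317.4,216)))
E
```

```text
((247.70669555664062, 110.99884796142578), (55.07324981689453, 11.77394962310791), 35.21759033203125) [221.8  99.9 228.6  90.3 273.6 122.1 266.8 131.7]
((327.6922912597656, 94.9615249633789), (12.203404426574707, 57.41146469116211), 33.690067291259766) [306.7 115.5 338.5  67.7 348.7  74.5 316.8 122.2]
55 [ 470.3 -112.9  476.9 -104.6  517.6 -132.4  511.1 -141.1] [10.6 49.3 10.9 49.6] [  51.3  -34.3 -126.5  145.3]
55 [ 548.4 -126.4  576.   -85.5  585.4  -91.1  558.  -132.5] [49.3 10.9 49.6 11.4] [  56.   -30.7 -123.5  147.8]
63 [ 471.7 -113.2  478.2 -105.1  517.9 -132.2  511.6 -140.7] [10.3 48.  10.6 48.4] [  51.3  -34.3 -126.5  145.3]
63 [ 547.9 -126.4  574.8  -86.5  583.9  -91.9  557.3 -132.3] [48.1 10.6 48.4 11.1] [  56.   -30.7 -123.5  147.8]
corner [ 468.3 -177.     8. ]
corner [ 690.2 -133.8    8. ]
A [ 473.5 -177.6    8. ]
A [ 696.6 -134.6    8. ]
A [625.9 223.6   8. ]
handle top (array([475.3,  93.8, 125.5]), np.float64(0.07806361027604974)) [476.5  93.3 127. ] [474.7  90.8 127. ]
disc (array([485.9, 134.1,  75.7]), np.float64(0.5541001288737545)) [490.3 131.8  81. ] [483.6 124.8  81. ]
cap [486.3 133.1  88. ]
hub (array([610.9,  10.6,  61.2]), np.float64(3.0227318972365342))
```

```bash
python3 - <<'E'
from h import *
import pickle
np.set_printoptions(precision=1,suppress=True)
S=pickle.load(open("s1.pkl","rb")); a=S["scene"]; b=S["side"]
print("purple",onz(a,173,191,128),onz(b,262.5,272,128))
print("green",onz(a,96,219,128),"lidknob",onz(a,125,302,33))
# expected rim projections of tiffin for check
c=np.array([529,-348,0])
print(proj(a,[529,-348,94]),proj(b,[529,-348,94]))
E
```

```text
purple [ 398.8 -260.7  128. ] [ 383.3 -279.6  128. ]
green [ 419.4 -451.3  128. ] lidknob [ 604.7 -436.7   33. ]
[151.2 250.2] [340.4 292.8]
```

Call:
move_arm([
  {"hand": 1, "xyz": [0, 0, 48], "twist": 0},
  {"hand": 1, "xyz": [0, 0, 96], "twist": 0},
  {"hand": 1, "xyz": [10, 0, 130], "twist": 0},
  {"hand": 1, "xyz": [30, 0, 148], "twist": 0},
  {"hand": 1, "xyz": [50, 0, 148], "twist": 0},
  {"hand": 1, "xyz": [50, 0, 148], "twist": 0},
  {"hand": 1, "xyz": [50, 0, 148], "twist": 0},
])

```text
t: 2.05
eef_pos: [529.7, -346.9, 195.3]
tcp_rot: [0.5, 0.501, -0.5, 0.5]
wrist_force: [-0.3, -0.3, -0.2]
opening: 1.003
```

```bash
python3 - <<'E'
from h import *
s=robot.state();print(s["t"],s["eef_pos"],s["opening"])
a=imaging.snapshot("scene");b=imaging.snapshot("side");w=imaging.snapshot("wrist")
crop(a,90,150,210,310,3,"pics/t1.png");crop(b,270,180,410,360,3,"pics/t2.png")
x=np.hstack([cv2.resize(cv2.imread("pics/t1.png"),(360,480)),cv2.resize(cv2.imread("pics/t2.png"),(373,480))]);cv2.imwrite("pics/t12.png",x)
cv2.imwrite("pics/w3.png",w["color"][:,:,::-1])
E
```

```text
2.05 [ 529.66652825 -346.88311854  195.26982933] 1.0034680537369505
```

View pics/t12.png

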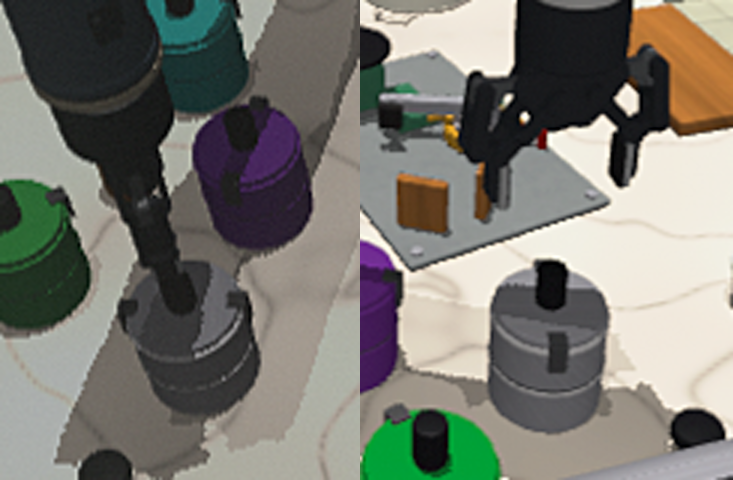

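View pics/w3.png

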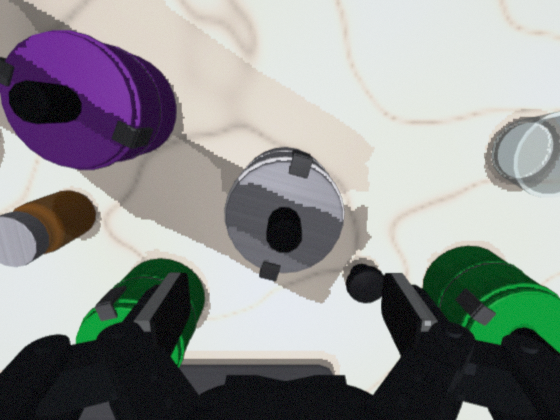

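```bash
python3 - <<'E'
from h import *
w=imaging.snapshot("wrist")
print(onz(w,284,237,128),onz(w,284.5,213,94), robot.state()["eef_pos"])
E
```

```text
[ 527.97722976 -349.28265493  128.        ] [ 528.27912157 -343.56236528   94.        ] [ 529.81916057 -347.58042974  196.52408144]
```

Call:
move_arm([
  {"hand": 1, "xyz": [25, -0.5, 0], "twist": 0},
  {"hand": 1, "xyz": [50, -0.5, 0], "twist": 0},
  {"hand": 1, "xyz": [70, -0.5, 0], "twist": 0},
  {"hand": 1, "xyz": [83, -0.5, 0], "twist": 0},
  {"hand": 1, "xyz": [83, -0.5, 0], "twist": 0},
  {"hand": 1, "xyz": [83, -0.5, 0], "twist": 0},
  {"hand": -1, "xyz": [83, -0.5, 0], "twist": 0},
  {"hand": -1, "xyz": [83, -0.5, 0], "twist": 0},
  {"hand": -1, "xyz": [83, -0.5, 0], "twist": 0},
  {"hand": -1, "xyz": [83, -0.5, 0], "twist": 0},
  {"hand": -1, "xyz": [83, -0.5, 0], "twist": 0},
  {"hand": -1, "xyz": [83, -0.5, 0], "twist": 0},
  {"hand": -1, "xyz": [83, -0.5, 0], "twist": 0},
  {"hand": -1, "xyz": [83, -0.5, 0], "twist": 0},
])

```text
t: 3.65
eef_pos: [529.0, -348.1, 112.7]
tcp_rot: [0.5, 0.5, -0.5, 0.5]
wrist_force: [2.0, 0.3, 5.2]
opening: 0.261
```

Call:
move_arm([
  {"hand": -1, "xyz": [-8, 0, 0], "twist": 0},
  {"hand": -1, "xyz": [-25, 0, 0], "twist": 0},
  {"hand": -1, "xyz": [-50, 0, 0], "twist": 0},
  {"hand": -1, "xyz": [-75, 0, 0], "twist": 0},
  {"hand": -1, "xyz": [-95, 0, 0], "twist": 0},
  {"hand": -1, "xyz": [-100, 0, 0], "twist": 0},
  {"hand": -1, "xyz": [-100, 0, 0], "twist": 0},
  {"hand": -1, "xyz": [-100, 0, 0], "twist": 0},
])

```text
t: 4.45
eef_pos: [527.7, -347.5, 210.8]
tcp_rot: [0.5, 0.501, -0.5, 0.499]
wrist_force: [-0.8, 0.5, -5.2]
opening: 0.262
```

```bash
python3 - <<'E'
from h import *
b=imaging.snapshot("side"); crop(b,230,130,430,330,3,"pics/l1.png")
s=robot.state();print(s["eef_pos"],s["wrist_force"],s["torque"],s["opening"])
E
```

```text
[ 527.70081554 -347.49397243  210.66479881] [ 0.22126208  0.18892202 -6.24465586] [0.01996291 0.01110883 0.0231568 ] 0.26389711776426567
```

View pics/l1.png

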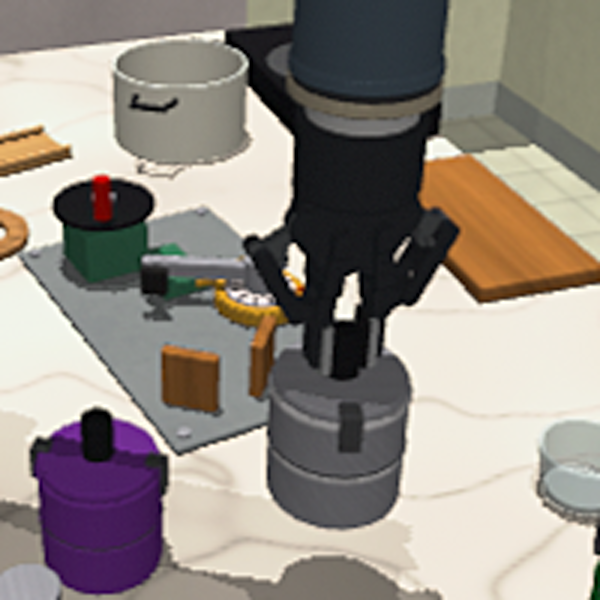

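Call:
move_arm([
  {"hand": -1, "xyz": [0, -1, -15], "twist": 0},
  {"hand": -1, "xyz": [0, -1, -45], "twist": 0},
  {"hand": -1, "xyz": [0, -2, -80], "twist": 0},
  {"hand": -1, "xyz": [0, -3, -115], "twist": 0},
  {"hand": -1, "xyz": [0, -4, -150], "twist": 0},
  {"hand": -1, "xyz": [0, -5, -185], "twist": 0},
  {"hand": -1, "xyz": [0, -5, -220], "twist": 0},
  {"hand": -1, "xyz": [0, -5, -250], "twist": 0},
  {"hand": -1, "xyz": [0, -5, -266], "twist": 0},
  {"hand": -1, "xyz": [0, -5, -273], "twist": 0},
  {"hand": -1, "xyz": [0, -5, -273], "twist": 0},
  {"hand": -1, "xyz": [0, -5, -273], "twist": 0},
  {"hand": -1, "xyz": [0, -5, -273], "twist": 0},
])

```text
t: 5.8
eef_pos: [523.3, -76.4, 212.1]
tcp_rot: [-0.5, -0.499, 0.501, -0.5]
wrist_force: [0.7, -0.4, -5.3]
opening: 0.262
```

```bash
python3 - <<'E'
from h import *
a=imaging.snapshot("scene");b=imaging.snapshot("side"); crop(b,230,110,400,290,3,"pics/m1.png");crop(a,190,110,370,290,3,"pics/m2.png")
s=robot.state();print(s["t"],s["eef_pos"],s["wrist_force"],s["torque"],s["opening"])
E
```

```text
5.9 [523.39649346 -76.13027907 212.19791706] [ 0.42112959  0.55403536 -5.78715235] [0.01036358 0.00684518 0.05446477] 0.26345981875132474
```

View pics/m1.png

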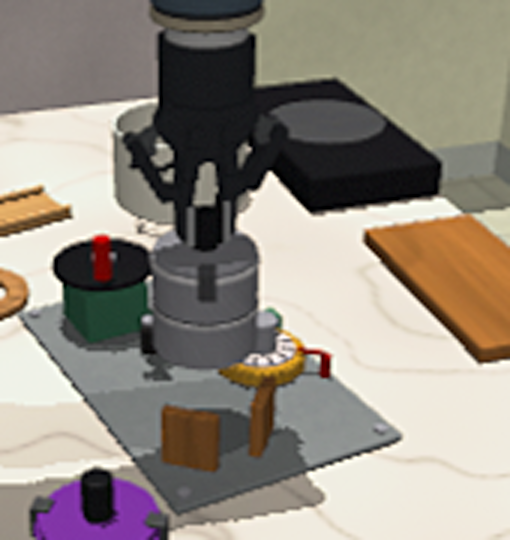

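View pics/m2.png

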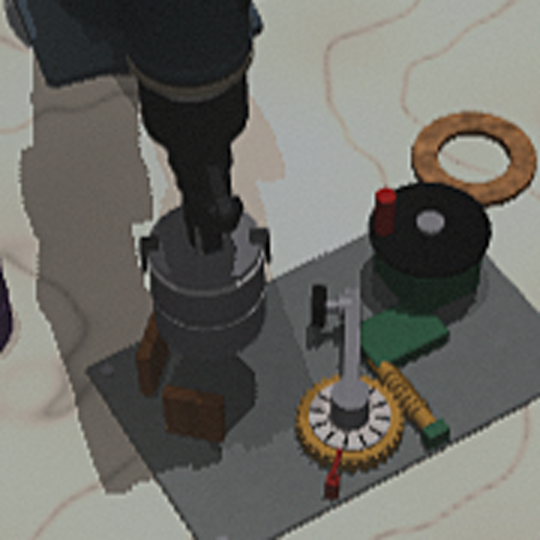

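Call:
move_arm([
  {"hand": -1, "xyz": [12, 0, 0], "twist": 0},
  {"hand": -1, "xyz": [32, 0, 0], "twist": 0},
  {"hand": -1, "xyz": [52, 0, 0], "twist": 0},
  {"hand": -1, "xyz": [70, 0, 0], "twist": 0},
  {"hand": -1, "xyz": [80, 0, 0], "twist": 0},
  {"hand": -1, "xyz": [86, 0, 0], "twist": 0},
  {"hand": -1, "xyz": [88, 0, 0], "twist": 0},
  {"hand": -1, "xyz": [88, 0, 0], "twist": 0},
  {"hand": -1, "xyz": [88, 0, 0], "twist": 0},
])

```text
t: 6.8
eef_pos: [524.0, -75.0, 124.9]
tcp_rot: [0.5, 0.5, -0.5, 0.5]
wrist_force: [0.7, -0.7, -6.0]
opening: 0.257
```

```bash
python3 - <<'E'
from h import *
a=imaging.snapshot("scene");b=imaging.snapshot("side"); crop(b,250,150,350,290,4,"pics/n1.png");crop(a,200,165,300,295,4,"pics/n2.png")
s=robot.state();print(s["t"],s["eef_pos"],s["wrist_force"],s["torque"],s["opening"])
cv2.imwrite("pics/n12.png",np.hstack([cv2.imread("pics/n1.png")[:520],cv2.imread("pics/n2.png")[:520]]))
E
```

```text
6.9 [523.86402476 -75.04794214 124.90866222] [-0.08896172 -0.42423383 -5.49747397] [-0.02091449 -0.01974889  0.0356604 ] 0.2616278873474352
```

View pics/n12.png

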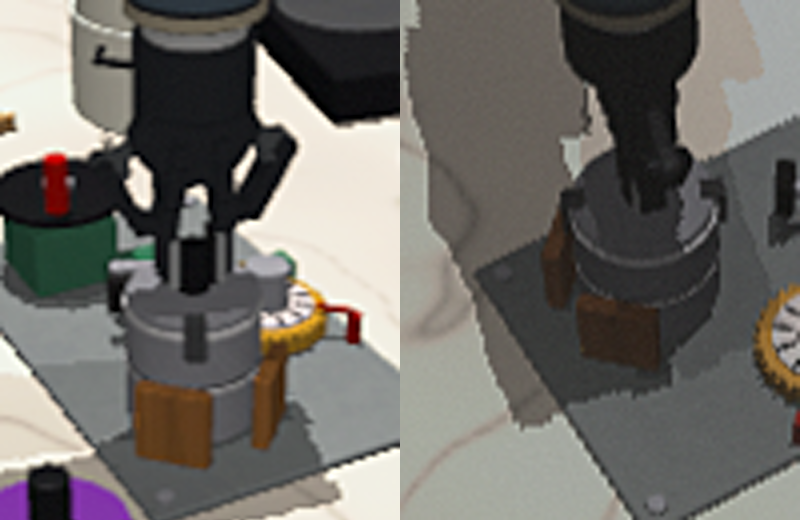

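Call:
move_arm([
  {"hand": -1, "xyz": [2, 0, 0], "twist": 0},
  {"hand": -1, "xyz": [3.5, 0, 0], "twist": 0},
  {"hand": -1, "xyz": [4, 0, 0], "twist": 0},
  {"hand": -1, "xyz": [4, 0, 0], "twist": 0},
])

```text
t: 7.3
eef_pos: [523.9, -75.0, 120.7]
tcp_rot: [0.5, 0.5, -0.5, 0.5]
wrist_force: [0.3, 0.5, 1.1]
opening: 0.265
```

Wrist force went from -6 N to about +1 N, so the tiffin rests on the plate. Releasing.

Call:
move_arm([
  {"hand": 0, "xyz": [-0.5, 0, 0], "twist": 0},
  {"hand": 0.6, "xyz": [-0.5, 0, 0], "twist": 0},
  {"hand": 0.6, "xyz": [-0.5, 0, 0], "twist": 0},
  {"hand": 0.6, "xyz": [-0.5, 0, 0], "twist": 0},
  {"hand": 0.6, "xyz": [-0.5, 0, 0], "twist": 0},
  {"hand": 0.6, "xyz": [-20, 0, 0], "twist": 0},
  {"hand": 0.6, "xyz": [-50, 0, 0], "twist": 0},
  {"hand": 0.6, "xyz": [-80, 0, 0], "twist": 0},
  {"hand": 0.6, "xyz": [-110, 0, 0], "twist": 0},
  {"hand": 0.6, "xyz": [-120, 40, 0], "twist": 0},
  {"hand": 0.6, "xyz": [-120, 85, 0], "twist": 0},
  {"hand": 0.6, "xyz": [-120, 100, 0], "twist": 0},
  {"hand": 0.6, "xyz": [-120, 100, 0], "twist": 0},
])

```text
t: 8.6
eef_pos: [625.2, -74.6, 239.5]
tcp_rot: [0.5, 0.5, -0.5, 0.5]
wrist_force: [-0.2, -0.9, -0.4]
opening: 0.802
```

```bash
python3 - <<'E'
from h import *
import pickle
S={n:imaging.snapshot(n) for n in ["scene","side","wrist"]};pickle.dump(S,open("s2.pkl","wb"))
a,b,w=S["scene"],S["side"],S["wrist"]
crop(a,210,165,390,305,4,"pics/p1.png");crop(b,230,165,370,285,5,"pics/p2.png");cv2.imwrite("pics/p3.png",w["color"][:,:,::-1])
s=robot.state();print(s["t"],s["eef_pos"],s["wrist_force"],s["opening"])
E
```

```text
8.75 [622.4006022  -75.17369738 239.97734636] [-0.11845116 -0.40780336 -1.17567653] 0.8063945645322796
```

View pics/p1.png

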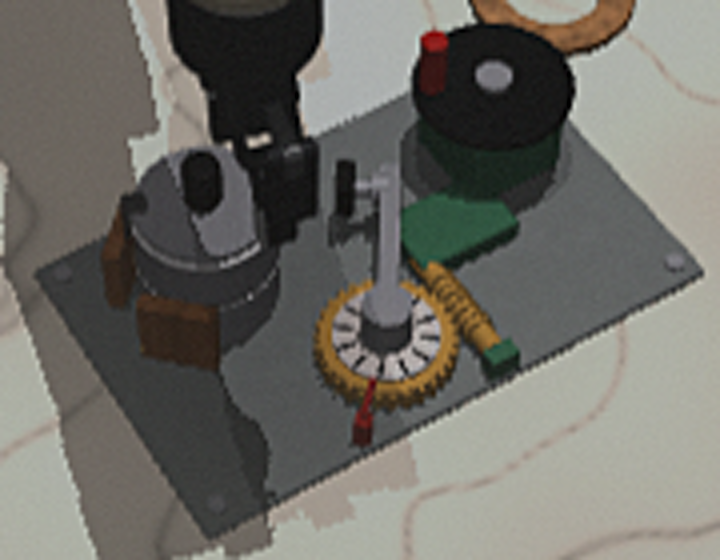

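View pics/p2.png

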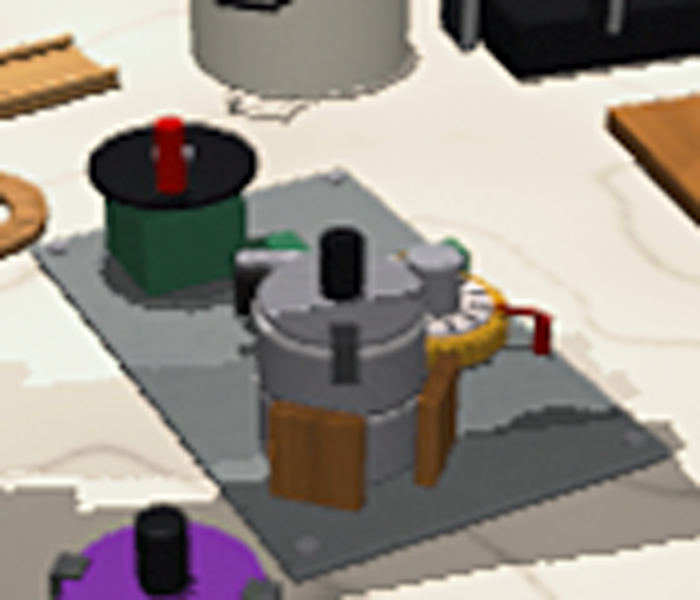

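View pics/p3.png

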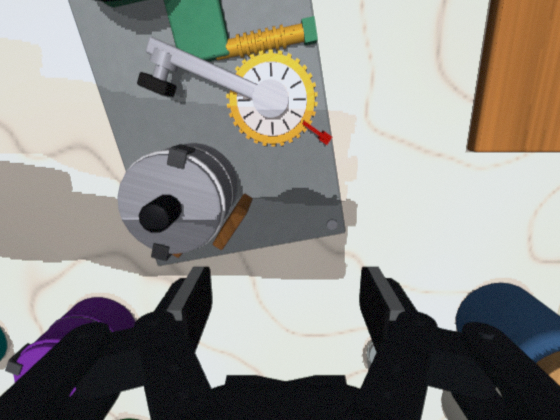

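Call:
move_arm([
  {"hand": 0.6, "xyz": [-5, -30, -25], "twist": 0},
  {"hand": 0.6, "xyz": [-5, -65, -55], "twist": 0},
  {"hand": 0.6, "xyz": [-5, -100, -90], "twist": 0},
  {"hand": 0.6, "xyz": [-5, -125, -112], "twist": 0},
  {"hand": 0.6, "xyz": [-5, -133, -120], "twist": 0},
  {"hand": 0.6, "xyz": [-5, -133, -120], "twist": 0},
  {"hand": 0.6, "xyz": [-5, -133, -120], "twist": 0},
  {"hand": 0.6, "xyz": [-5, -133, -120], "twist": 0},
])

```text
t: 9.55
eef_pos: [491.4, 43.7, 245.3]
tcp_rot: [0.501, 0.499, -0.5, 0.5]
wrist_force: [-0.0, -0.8, 0.2]
opening: 0.799
```

```bash
python3 - <<'E'
from h import *
import pickle
np.set_printoptions(precision=1,suppress=True)
S=pickle.load(open("s2.pkl","rb")); w=S["wrist"]
h=onz(w,270,98,63);e=onz(w,156,46,63);print("arm",h,e,np.degrees(np.arctan2(*(e-h)[[1,0]])))
w=imaging.snapshot("wrist")
pickle.dump(w,open("w4.pkl","wb"))
crop(w,130,0,430,220,2.6,"pics/w4.png")
s=robot.state();print(s["t"],s["eef_pos"])
hsv=cv2.cvtColor(w["color"],cv2.COLOR_RGB2HSV)
m=((hsv[...,1]>170)&((hsv[...,0]<6)|(hsv[...,0]>174))&(hsv[...,2]>60)).astype(np.uint8)
n,l,st,c=cv2.connectedComponentsWithStats(m);print(st[st[:,4]>40],c[st[:,4]>40])
m=(hsv[...,2]<60).astype(np.uint8); m[230:]=0
for c in cv2.findContours(m,cv2.RETR_EXTERNAL,cv2.CHAIN_APPROX_NONE)[0]:
    if cv2.contourArea(c)>1500: print(cv2.fitEllipse(cv2.convexHull(c)),cv2.boundingRect(c))
E
```

```text
arm [607.8  11.7  63. ] [512.6  53.   63. ] 156.5359289156479
9.6 [491.3  43.8 245.2]
[[     0      0    560    420 234558]
 [   250    130     25     25    497]
 [   419    233     24     17    145]] [[279.4 209.6]
 [262.3 142.1]
 [431.8 240.7]]
((275.86016845703125, 90.16848754882812), (122.26701354980469, 128.31536865234375), 175.87835693359375) (222, 87, 116, 68)
```

View pics/w4.png

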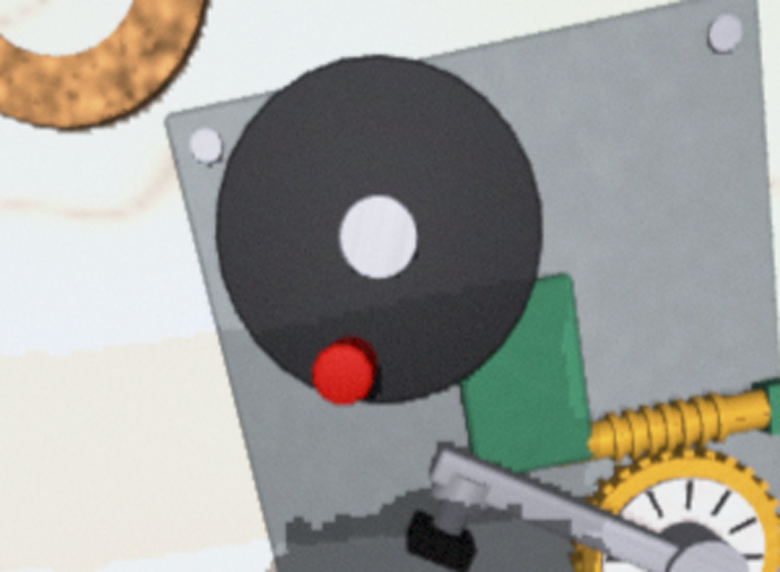

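```bash
python3 - <<'E'
from h import *
import pickle
np.set_printoptions(precision=1,suppress=True)
w=pickle.load(open("w4.pkl","rb"))
H=onz(w,261.9,142.5,127);print("H",H)
for u,v in [(130+217/2.6,88.3),(130+543/2.6,88.3),(276,55/2.6),(276,404/2.6)]: print(onz(w,u,v,81))
D=onz(w,276.2,88.3,81);print("D",D,np.hypot(*(H-D)[:2])); print("cap",onz(w,275.4,90.8,84))
E
```

```text
H [473.   97.2 127. ]
[430.5 137.7  81. ]
[535.1 137.4  81. ]
[483.2 187.2  81. ]
[482.1  82.   81. ]
D [482.8 137.6  81. ] 41.52206242185407
cap [482.2 135.4  84. ]
```

Call:
move_arm([
  {"hand": 0.4, "xyz": [20, -8, -20], "twist": 0},
  {"hand": 0.4, "xyz": [40, -16, -50], "twist": 0},
  {"hand": 0.4, "xyz": [60, -16, -50.5], "twist": 0},
  {"hand": 0.4, "xyz": [85, -16, -50.5], "twist": 0},
  {"hand": 0.4, "xyz": [110, -16, -50.5], "twist": 0},
  {"hand": 0.4, "xyz": [128, -16, -50.5], "twist": 0},
  {"hand": 0.4, "xyz": [138, -16, -50.5], "twist": 0},
  {"hand": 0.4, "xyz": [138, -16, -50.5], "twist": 0},
  {"hand": 0.4, "xyz": [138, -16, -50.5], "twist": 0},
  {"hand": 0.4, "xyz": [138, -16, -50.5], "twist": 0},
])

```text
t: 10.6
eef_pos: [475.2, 95.5, 108.1]
tcp_rot: [0.501, 0.5, -0.5, 0.5]
wrist_force: [-0.0, 0.4, -0.6]
opening: 0.702
```

```bash
python3 - <<'E'
from h import *
a=imaging.snapshot("scene");b=imaging.snapshot("side"); crop(b,220,140,330,250,4,"pics/q1.png");crop(a,280,130,380,240,4,"pics/q2.png")
s=robot.state();print(s["t"],s["eef_pos"],s["wrist_force"],s["opening"])
cv2.imwrite("pics/q12.png",np.hstack([cv2.imread("pics/q1.png"),cv2.imread("pics/q2.png")])[:440,:800])
E
```

```text
10.7 [475.05918509  95.56719095 108.08933945] [ 0.59752242  0.93472807 -0.20971275] 0.7026740497509618
```

View pics/q12.png

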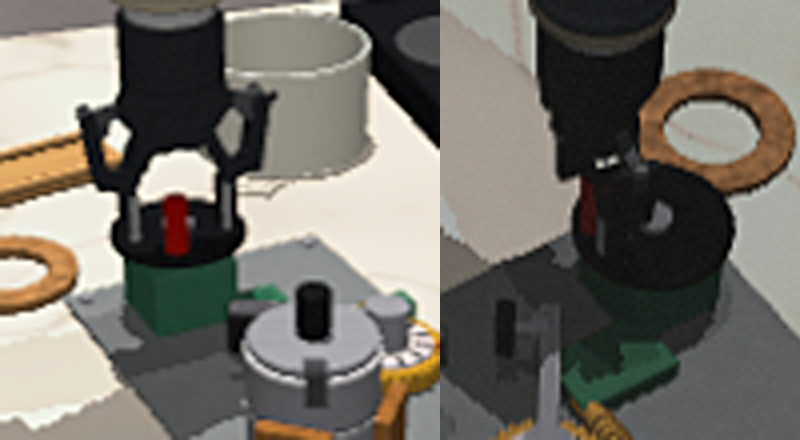

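Call:
move_arm([
  {"hand": -0.2, "xyz": [0, 0, 0], "twist": 0},
  {"hand": -1, "xyz": [0, 0, 0], "twist": 0},
  {"hand": -1, "xyz": [0, 0, 0], "twist": 0},
  {"hand": -1, "xyz": [0, 0, 0], "twist": 0},
  {"hand": -1, "xyz": [0, 0, 0], "twist": 0},
  {"hand": -1, "xyz": [0, 0, 0], "twist": 0},
  {"hand": -1, "xyz": [0, 0, 0], "twist": 0},
])

```text
t: 11.4
eef_pos: [474.2, 95.5, 107.7]
tcp_rot: [0.5, 0.5, -0.5, 0.5]
wrist_force: [-2.1, -0.8, 7.2]
opening: 0.19
```

```bash
cat > g.py <<'E'
import sys,numpy as np,json
# g.py cx cy r th0 step n [x0 y0]
cx,cy,r,th0,st,n=map(float,sys.argv[1:7])
pt=lambda t:np.round(2*np.array([cx+r*np.cos(np.radians(t)),cy+r*np.sin(np.radians(t))]))/2
p0=pt(th0) if len(sys.argv)<8 else np.array(list(map(float,sys.argv[7:9])))
rows=[]
for i in range(1,int(n)+1):
    d=pt(th0+st*i)-p0; rows.append({"hand":-1,"xyz":[0,float(d[0]),float(-d[1])+0.0],"twist":0})
print(json.dumps(rows)); print("end",th0+st*n,pt(th0+st*n))
E
cat > f.py <<'E'
from h import *
import sys
cx,cy=map(float,sys.argv[1:3])
s=robot.state();p=s["eef_pos"];d=p[:2]-[cx,cy];r=np.hypot(*d);er=d/r;et=np.array([-er[1],er[0]]);F=s["wrist_force"][:2]
print("t %.2f ang %.1f r %.1f Ftan %.2f Frad %.2f"%(s["t"],np.degrees(np.arctan2(d[1],d[0])),r,F@et,F@er),s["wrist_force"].round(1),s["opening"].round(3))
E
python3 g.py 484.5 134 40 -104.5 6 20 474.5 95.5; python3 f.py 484.5 134
```

```text
[{"hand": -1, "xyz": [0, 4.0, 1.0], "twist": 0}, {"hand": -1, "xyz": [0, 8.5, 1.5], "twist": 0}, {"hand": -1, "xyz": [0, 12.5, 1.5], "twist": 0}, {"hand": -1, "xyz": [0, 16.5, 1.0], "twist": 0}, {"hand": -1, "xyz": [0, 20.5, 0.0], "twist": 0}, {"hand": -1, "xyz": [0, 24.5, -1.5], "twist": 0}, {"hand": -1, "xyz": [0, 28.5, -3.0], "twist": 0}, {"hand": -1, "xyz": [0, 32.0, -5.0], "twist": 0}, {"hand": -1, "xyz": [0, 35.5, -7.5], "twist": 0}, {"hand": -1, "xyz": [0, 38.5, -10.5], "twist": 0}, {"hand": -1, "xyz": [0, 41.5, -13.5], "twist": 0}, {"hand": -1, "xyz": [0, 43.5, -17.0], "twist": 0}, {"hand": -1, "xyz": [0, 46.0, -20.5], "twist": 0}, {"hand": -1, "xyz": [0, 47.5, -24.5], "twist": 0}, {"hand": -1, "xyz": [0, 48.5, -28.5], "twist": 0}, {"hand": -1, "xyz": [0, 49.5, -32.5], "twist": 0}, {"hand": -1, "xyz": [0, 50.0, -37.0], "twist": 0}, {"hand": -1, "xyz": [0, 50.0, -41.0], "twist": 0}, {"hand": -1, "xyz": [0, 49.5, -45.0], "twist": 0}, {"hand": -1, "xyz": [0, 48.5, -49.0], "twist": 0}]
end 15.5 [523.  144.5]Traceback (most recent call last):
  File "f.py", line 5, in <module>
    print("t %.2f ang %.1f r %.1f Ftan %.2f Frad %.2f"%(s["t"],np.degrees(np.arctan2(d[1],d[0])),r,F@et,F@er),s["wrist_force"].round(1),s["opening"].round(3))
                                                                                                                                        ^^^^^^^^^^^^^^^^^^
AttributeError: 'float' object has no attribute 'round'
```

First a short 10-row stretch to check radial misfit.

Call:
move_arm([
  {"hand": -1, "xyz": [0, 4, 1], "twist": 0},
  {"hand": -1, "xyz": [0, 8.5, 1.5], "twist": 0},
  {"hand": -1, "xyz": [0, 12.5, 1.5], "twist": 0},
  {"hand": -1, "xyz": [0, 16.5, 1], "twist": 0},
  {"hand": -1, "xyz": [0, 20.5, 0], "twist": 0},
  {"hand": -1, "xyz": [0, 24.5, -1.5], "twist": 0},
  {"hand": -1, "xyz": [0, 28.5, -3], "twist": 0},
  {"hand": -1, "xyz": [0, 32, -5], "twist": 0},
  {"hand": -1, "xyz": [0, 35.5, -7.5], "twist": 0},
  {"hand": -1, "xyz": [0, 38.5, -10.5], "twist": 0},
])

```text
t: 12.4
eef_pos: [511.1, 105.4, 107.6]
tcp_rot: [-0.499, -0.501, 0.501, -0.499]
wrist_force: [-8.7, -2.4, 13.2]
opening: 0.192
```

```bash
sed -i 's/s\["opening"\].round(3)/round(s["opening"],3)/' f.py; python3 f.py 484.5 134; python3 g.py 484.5 134 40 -44.5 6 20
```

```text
t 12.40 ang -47.1 r 39.0 Ftan -7.98 Frad -4.12 [-8.7 -2.4 13.2] 0.192
[{"hand": -1, "xyz": [0, 3.0, -3.0], "twist": 0}, {"hand": -1, "xyz": [0, 5.0, -6.5], "twist": 0}, {"hand": -1, "xyz": [0, 7.5, -10.0], "twist": 0}, {"hand": -1, "xyz": [0, 9.0, -14.0], "twist": 0}, {"hand": -1, "xyz": [0, 10.0, -18.0], "twist": 0}, {"hand": -1, "xyz": [0, 11.0, -22.0], "twist": 0}, {"hand": -1, "xyz": [0, 11.5, -26.5], "twist": 0}, {"hand": -1, "xyz": [0, 11.5, -30.5], "twist": 0}, {"hand": -1, "xyz": [0, 11.0, -34.5], "twist": 0}, {"hand": -1, "xyz": [0, 10.0, -38.5], "twist": 0}, {"hand": -1, "xyz": [0, 8.5, -42.5], "twist": 0}, {"hand": -1, "xyz": [0, 7.0, -46.5], "twist": 0}, {"hand": -1, "xyz": [0, 5.0, -50.0], "twist": 0}, {"hand": -1, "xyz": [0, 2.5, -53.5], "twist": 0}, {"hand": -1, "xyz": [0, -0.5, -56.5], "twist": 0}, {"hand": -1, "xyz": [0, -3.5, -59.5], "twist": 0}, {"hand": -1, "xyz": [0, -7.0, -61.5], "twist": 0}, {"hand": -1, "xyz": [0, -10.5, -64.0], "twist": 0}, {"hand": -1, "xyz": [0, -14.5, -65.5], "twist": 0}, {"hand": -1, "xyz": [0, -18.5, -66.5], "twist": 0}]
end 75.5 [494.5 172.5]
```

Call:
move_arm([
  {"hand": -1, "xyz": [0, 3, -3], "twist": 0},
  {"hand": -1, "xyz": [-0.5, 5, -6.5], "twist": 0},
  {"hand": -1, "xyz": [-0.5, 7.5, -10], "twist": 0},
  {"hand": -1, "xyz": [-0.5, 9, -14], "twist": 0},
  {"hand": -1, "xyz": [-0.5, 10, -18], "twist": 0},
  {"hand": -1, "xyz": [-0.5, 11, -22], "twist": 0},
  {"hand": -1, "xyz": [-0.5, 11.5, -26.5], "twist": 0},
  {"hand": -1, "xyz": [-0.5, 11.5, -30.5], "twist": 0},
  {"hand": -1, "xyz": [-0.5, 11, -34.5], "twist": 0},
  {"hand": -1, "xyz": [-0.5, 10, -38.5], "twist": 0},
])

```text
t: 13.4
eef_pos: [522.7, 142.0, 107.8]
tcp_rot: [-0.5, -0.499, 0.501, -0.5]
wrist_force: [-0.6, -8.2, 2.3]
opening: 0.193
```

```bash
python3 f.py 484.5 134
```

```text
t 13.40 ang 11.9 r 39.0 Ftan -7.85 Frad -2.30 [-0.6 -8.2  2.3] 0.193
```

Call:
move_arm([
  {"hand": -1, "xyz": [0, -1.5, -4], "twist": 0},
  {"hand": -1, "xyz": [0, -3, -8], "twist": 0},
  {"hand": -1, "xyz": [0, -5, -11.5], "twist": 0},
  {"hand": -1, "xyz": [0, -7.5, -15], "twist": 0},
  {"hand": -1, "xyz": [0, -10.5, -18], "twist": 0},
  {"hand": -1, "xyz": [0, -13.5, -21], "twist": 0},
  {"hand": -1, "xyz": [0, -17, -23], "twist": 0},
  {"hand": -1, "xyz": [0, -20.5, -25.5], "twist": 0},
  {"hand": -1, "xyz": [0, -24.5, -27], "twist": 0},
  {"hand": -1, "xyz": [0, -28.5, -28], "twist": 0},
])

```text
t: 14.4
eef_pos: [496.5, 172.1, 107.9]
tcp_rot: [0.501, 0.499, -0.499, 0.501]
wrist_force: [8.0, -0.5, -7.0]
opening: 0.192
```

```bash
python3 f.py 484.5 134;python3 g.py 484.5 134 40 75.5 6 20
```

```text
t 14.40 ang 72.5 r 40.0 Ftan -7.73 Frad 1.95 [ 8.  -0.5 -7. ] 0.192
[{"hand": -1, "xyz": [0, -4.0, -1.0], "twist": 0}, {"hand": -1, "xyz": [0, -8.5, -1.5], "twist": 0}, {"hand": -1, "xyz": [0, -12.5, -1.5], "twist": 0}, {"hand": -1, "xyz": [0, -16.5, -1.0], "twist": 0}, {"hand": -1, "xyz": [0, -20.5, 0.0], "twist": 0}, {"hand": -1, "xyz": [0, -24.5, 1.5], "twist": 0}, {"hand": -1, "xyz": [0, -28.5, 3.0], "twist": 0}, {"hand": -1, "xyz": [0, -32.0, 5.0], "twist": 0}, {"hand": -1, "xyz": [0, -35.5, 7.5], "twist": 0}, {"hand": -1, "xyz": [0, -38.5, 10.5], "twist": 0}, {"hand": -1, "xyz": [0, -41.5, 13.5], "twist": 0}, {"hand": -1, "xyz": [0, -43.5, 17.0], "twist": 0}, {"hand": -1, "xyz": [0, -46.0, 20.5], "twist": 0}, {"hand": -1, "xyz": [0, -47.5, 24.5], "twist": 0}, {"hand": -1, "xyz": [0, -48.5, 28.5], "twist": 0}, {"hand": -1, "xyz": [0, -49.5, 32.5], "twist": 0}, {"hand": -1, "xyz": [0, -50.0, 37.0], "twist": 0}, {"hand": -1, "xyz": [0, -50.0, 41.0], "twist": 0}, {"hand": -1, "xyz": [0, -49.5, 45.0], "twist": 0}, {"hand": -1, "xyz": [0, -48.5, 49.0], "twist": 0}]
end 195.5 [446.  123.5]
```

Call:
move_arm([
  {"hand": -1, "xyz": [0, -4, -1], "twist": 0},
  {"hand": -1, "xyz": [0, -8.5, -1.5], "twist": 0},
  {"hand": -1, "xyz": [0, -12.5, -1.5], "twist": 0},
  {"hand": -1, "xyz": [0, -16.5, -1], "twist": 0},
  {"hand": -1, "xyz": [0, -20.5, 0], "twist": 0},
  {"hand": -1, "xyz": [0, -24.5, 1.5], "twist": 0},
  {"hand": -1, "xyz": [0, -28.5, 3], "twist": 0},
  {"hand": -1, "xyz": [0, -32, 5], "twist": 0},
  {"hand": -1, "xyz": [0, -35.5, 7.5], "twist": 0},
  {"hand": -1, "xyz": [0, -38.5, 10.5], "twist": 0},
  {"hand": -1, "xyz": [0, -41.5, 13.5], "twist": 0},
  {"hand": -1, "xyz": [0, -43.5, 17], "twist": 0},
  {"hand": -1, "xyz": [0, -46, 20.5], "twist": 0},
  {"hand": -1, "xyz": [0, -47.5, 24.5], "twist": 0},
  {"hand": -1, "xyz": [0, -48.5, 28.5], "twist": 0},
  {"hand": -1, "xyz": [0, -49.5, 32.5], "twist": 0},
  {"hand": -1, "xyz": [0, -50, 37], "twist": 0},
  {"hand": -1, "xyz": [0, -50, 41], "twist": 0},
  {"hand": -1, "xyz": [0, -49.5, 45], "twist": 0},
  {"hand": -1, "xyz": [0, -48.5, 49], "twist": 0},
])

```text
t: 16.4
eef_pos: [444.6, 125.1, 107.7]
tcp_rot: [0.499, 0.501, -0.5, 0.5]
wrist_force: [-6.3, 6.7, 2.0]
opening: 0.189
```

```bash
python3 f.py 484.5 134;python3 g.py 484.5 134 40 -164.5 6 20;python3 g.py 484.5 134 40 -44.5 6 20
```

```text
t 16.40 ang -167.4 r 40.9 Ftan -7.94 Frad 4.72 [-6.3  6.7  2. ] 0.189
[{"hand": -1, "xyz": [0, 1.5, 4.0], "twist": 0}, {"hand": -1, "xyz": [0, 3.0, 8.0], "twist": 0}, {"hand": -1, "xyz": [0, 5.0, 11.5], "twist": 0}, {"hand": -1, "xyz": [0, 7.5, 15.0], "twist": 0}, {"hand": -1, "xyz": [0, 10.5, 18.0], "twist": 0}, {"hand": -1, "xyz": [0, 13.5, 21.0], "twist": 0}, {"hand": -1, "xyz": [0, 17.0, 23.0], "twist": 0}, {"hand": -1, "xyz": [0, 20.5, 25.5], "twist": 0}, {"hand": -1, "xyz": [0, 24.5, 27.0], "twist": 0}, {"hand": -1, "xyz": [0, 28.5, 28.0], "twist": 0}, {"hand": -1, "xyz": [0, 32.5, 29.0], "twist": 0}, {"hand": -1, "xyz": [0, 37.0, 29.5], "twist": 0}, {"hand": -1, "xyz": [0, 41.0, 29.5], "twist": 0}, {"hand": -1, "xyz": [0, 45.0, 29.0], "twist": 0}, {"hand": -1, "xyz": [0, 49.0, 28.0], "twist": 0}, {"hand": -1, "xyz": [0, 53.0, 26.5], "twist": 0}, {"hand": -1, "xyz": [0, 57.0, 25.0], "twist": 0}, {"hand": -1, "xyz": [0, 60.5, 23.0], "twist": 0}, {"hand": -1, "xyz": [0, 64.0, 20.5], "twist": 0}, {"hand": -1, "xyz": [0, 67.0, 17.5], "twist": 0}]
end -44.5 [513. 106.]
[{"hand": -1,
[... 323 characters left out ...]
], "twist": 0}, {"hand": -1, "xyz": [0, 11.5, -30.5], "twist": 0}, {"hand": -1, "xyz": [0, 11.0, -34.5], "twist": 0}, {"hand": -1, "xyz": [0, 10.0, -38.5], "twist": 0}, {"hand": -1, "xyz": [0, 8.5, -42.5], "twist": 0}, {"hand": -1, "xyz": [0, 7.0, -46.5], "twist": 0}, {"hand": -1, "xyz": [0, 5.0, -50.0], "twist": 0}, {"hand": -1, "xyz": [0, 2.5, -53.5], "twist": 0}, {"hand": -1, "xyz": [0, -0.5, -56.5], "twist": 0}, {"hand": -1, "xyz": [0, -3.5, -59.5], "twist": 0}, {"hand": -1, "xyz": [0, -7.0, -61.5], "twist": 0}, {"hand": -1, "xyz": [0, -10.5, -64.0], "twist": 0}, {"hand": -1, "xyz": [0, -14.5, -65.5], "twist": 0}, {"hand": -1, "xyz": [0, -18.5, -66.5], "twist": 0}]
end 75.5 [494.5 172.5]
```

Call:
move_arm([
  {"hand": -1, "xyz": [0, 1.5, 4], "twist": 0},
  {"hand": -1, "xyz": [0, 3, 8], "twist": 0},
  {"hand": -1, "xyz": [0, 5, 11.5], "twist": 0},
  {"hand": -1, "xyz": [0, 7.5, 15], "twist": 0},
  {"hand": -1, "xyz": [0, 10.5, 18], "twist": 0},
  {"hand": -1, "xyz": [0, 13.5, 21], "twist": 0},
  {"hand": -1, "xyz": [0, 17, 23], "twist": 0},
  {"hand": -1, "xyz": [0, 20.5, 25.5], "twist": 0},
  {"hand": -1, "xyz": [0, 24.5, 27], "twist": 0},
  {"hand": -1, "xyz": [0, 28.5, 28], "twist": 0},
  {"hand": -1, "xyz": [0, 32.5, 29], "twist": 0},
  {"hand": -1, "xyz": [0, 37, 29.5], "twist": 0},
  {"hand": -1, "xyz": [0, 41, 29.5], "twist": 0},
  {"hand": -1, "xyz": [0, 45, 29], "twist": 0},
  {"hand": -1, "xyz": [0, 49, 28], "twist": 0},
  {"hand": -1, "xyz": [0, 53, 26.5], "twist": 0},
  {"hand": -1, "xyz": [0, 57, 25], "twist": 0},
  {"hand": -1, "xyz": [0, 60.5, 23], "twist": 0},
  {"hand": -1, "xyz": [0, 64, 20.5], "twist": 0},
  {"hand": -1, "xyz": [0, 67, 17.5], "twist": 0},
])

```text
t: 18.4
eef_pos: [510.8, 105.1, 107.7]
tcp_rot: [-0.499, -0.501, 0.502, -0.499]
wrist_force: [-8.7, -2.3, 8.9]
opening: 0.192
```

```bash
python3 f.py 484.5 134
```

```text
t 18.40 ang -47.7 r 39.0 Ftan -7.98 Frad -4.09 [-8.7 -2.3  8.9] 0.192
```

Call:
move_arm([
  {"hand": -1, "xyz": [0, 2.5, -3], "twist": 0},
  {"hand": -1, "xyz": [0, 4.5, -6.5], "twist": 0},
  {"hand": -1, "xyz": [0, 6.5, -10], "twist": 0},
  {"hand": -1, "xyz": [0, 8, -14], "twist": 0},
  {"hand": -1, "xyz": [0, 9, -18], "twist": 0},
  {"hand": -1, "xyz": [0, 10, -22], "twist": 0},
  {"hand": -1, "xyz": [0, 10.5, -26.5], "twist": 0},
  {"hand": -1, "xyz": [0, 10.5, -30.5], "twist": 0},
  {"hand": -1, "xyz": [0, 10, -34.5], "twist": 0},
  {"hand": -1, "xyz": [0, 9, -38.5], "twist": 0},
  {"hand": -1, "xyz": [0, 7.5, -42.5], "twist": 0},
  {"hand": -1, "xyz": [0, 6, -46.5], "twist": 0},
  {"hand": -1, "xyz": [0, 4, -50], "twist": 0},
  {"hand": -1, "xyz": [0, 1.5, -53.5], "twist": 0},
  {"hand": -1, "xyz": [0, -1.5, -56.5], "twist": 0},
  {"hand": -1, "xyz": [0, -4.5, -59.5], "twist": 0},
  {"hand": -1, "xyz": [0, -8, -61.5], "twist": 0},
  {"hand": -1, "xyz": [0, -11.5, -64], "twist": 0},
  {"hand": -1, "xyz": [0, -15.5, -65.5], "twist": 0},
  {"hand": -1, "xyz": [0, -19.5, -66.5], "twist": 0},
])

```text
t: 20.4
eef_pos: [495.7, 172.4, 107.9]
tcp_rot: [0.501, 0.499, -0.499, 0.501]
wrist_force: [7.9, -0.2, -7.8]
opening: 0.189
```

```bash
python3 f.py 483.5 134;python3 f.py 484.5 134; python3 - <<'E'
from h import *
a=imaging.snapshot("scene");b=imaging.snapshot("side");crop(a,210,145,390,285,4,"pics/r1.png");crop(b,230,145,370,285,4,"pics/r2.png")
E
```

```text
t 20.40 ang 72.4 r 40.3 Ftan -7.61 Frad 2.16 [ 7.9 -0.2 -7.8] 0.189
t 20.40 ang 73.8 r 40.0 Ftan -7.66 Frad 1.97 [ 7.9 -0.2 -7.8] 0.189
```

View pics/r1.png

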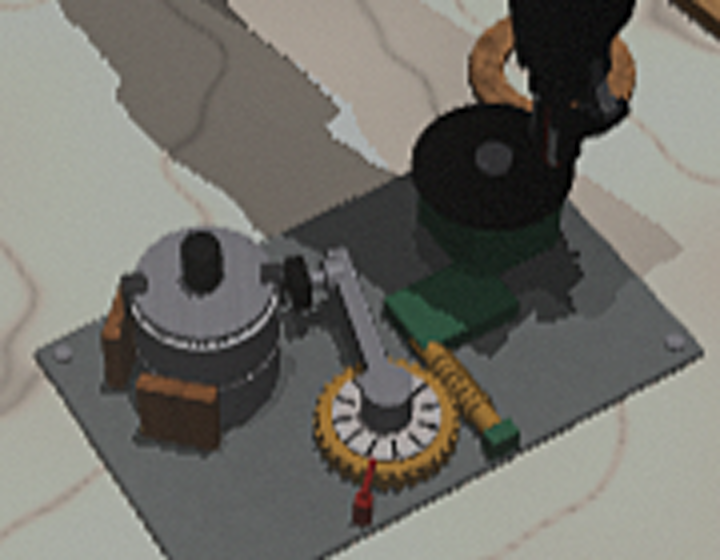

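View pics/r2.png

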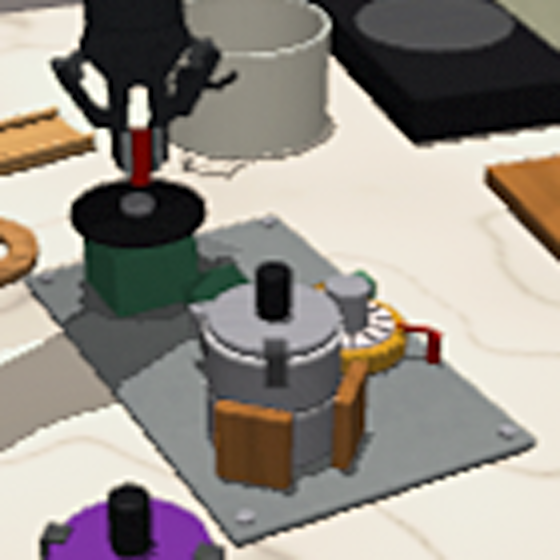

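Call:
move_arm([
  {"hand": -1, "xyz": [0, -4, -1], "twist": 0},
  {"hand": -1, "xyz": [0, -8.5, -1.5], "twist": 0},
  {"hand": -1, "xyz": [0, -12.5, -1.5], "twist": 0},
  {"hand": -1, "xyz": [0, -16.5, -1], "twist": 0},
  {"hand": -1, "xyz": [0, -20.5, 0], "twist": 0},
  {"hand": -1, "xyz": [0, -24.5, 1.5], "twist": 0},
  {"hand": -1, "xyz": [0, -28.5, 3], "twist": 0},
  {"hand": -1, "xyz": [0, -32, 5], "twist": 0},
  {"hand": -1, "xyz": [0, -35.5, 7.5], "twist": 0},
  {"hand": -1, "xyz": [0, -38.5, 10.5], "twist": 0},
])

```text
t: 21.5
eef_pos: [456.5, 163.9, 107.9]
tcp_rot: [0.501, 0.5, -0.498, 0.5]
wrist_force: [4.8, 5.9, -8.2]
opening: 0.194
```

```bash
python3 f.py 483.5 134; python3 g.py 483.5 134 40 135.5 6 10
```

```text
t 21.50 ang 132.1 r 40.3 Ftan -7.53 Frad 1.16 [ 4.8  5.9 -8.2] 0.194
[{"hand": -1, "xyz": [0, -3.0, 3.0], "twist": 0}, {"hand": -1, "xyz": [0, -5.0, 6.5], "twist": 0}, {"hand": -1, "xyz": [0, -7.5, 10.0], "twist": 0}, {"hand": -1, "xyz": [0, -9.0, 14.0], "twist": 0}, {"hand": -1, "xyz": [0, -10.0, 18.0], "twist": 0}, {"hand": -1, "xyz": [0, -11.0, 22.0], "twist": 0}, {"hand": -1, "xyz": [0, -11.5, 26.5], "twist": 0}, {"hand": -1, "xyz": [0, -11.5, 30.5], "twist": 0}, {"hand": -1, "xyz": [0, -11.0, 34.5], "twist": 0}, {"hand": -1, "xyz": [0, -10.0, 38.5], "twist": 0}]
end 195.5 [445.  123.5]
```

Call:
move_arm([
  {"hand": -1, "xyz": [0, -3, 3], "twist": 0},
  {"hand": -1, "xyz": [0, -5, 6.5], "twist": 0},
  {"hand": -1, "xyz": [0, -7.5, 10], "twist": 0},
  {"hand": -1, "xyz": [0, -9, 14], "twist": 0},
  {"hand": -1, "xyz": [0, -10, 18], "twist": 0},
  {"hand": -1, "xyz": [0, -11, 22], "twist": 0},
  {"hand": -1, "xyz": [0, -11.5, 26.5], "twist": 0},
  {"hand": -1, "xyz": [0, -11.5, 30.5], "twist": 0},
  {"hand": -1, "xyz": [0, -11, 34.5], "twist": 0},
  {"hand": -1, "xyz": [0, -10, 38.5], "twist": 0},
])

```text
t: 22.5
eef_pos: [444.4, 125.3, 107.8]
tcp_rot: [0.5, 0.501, -0.499, 0.5]
wrist_force: [-2.7, 7.5, 0.0]
opening: 0.191
```

```bash
python3 f.py 483.5 134; python3 g.py 483.5 134 40 -164.5 6 10
```

```text
t 22.50 ang -167.4 r 40.0 Ftan -7.90 Frad 0.99 [-2.7  7.5  0. ] 0.191
[{"hand": -1, "xyz": [0, 1.5, 4.0], "twist": 0}, {"hand": -1, "xyz": [0, 3.0, 8.0], "twist": 0}, {"hand": -1, "xyz": [0, 5.0, 11.5], "twist": 0}, {"hand": -1, "xyz": [0, 7.5, 15.0], "twist": 0}, {"hand": -1, "xyz": [0, 10.5, 18.0], "twist": 0}, {"hand": -1, "xyz": [0, 13.5, 21.0], "twist": 0}, {"hand": -1, "xyz": [0, 17.0, 23.0], "twist": 0}, {"hand": -1, "xyz": [0, 20.5, 25.5], "twist": 0}, {"hand": -1, "xyz": [0, 24.5, 27.0], "twist": 0}, {"hand": -1, "xyz": [0, 28.5, 28.0], "twist": 0}]
end -104.5 [473.5  95.5]
```

Free-running baseline is 7.5–8.0 N (mean about 7.8) after 1.83 turns. Continuing.

Call:
move_arm([
  {"hand": -1, "xyz": [0, 1.5, 4], "twist": 0},
  {"hand": -1, "xyz": [0, 3, 8], "twist": 0},
  {"hand": -1, "xyz": [0, 5, 11.5], "twist": 0},
  {"hand": -1, "xyz": [0, 7.5, 15], "twist": 0},
  {"hand": -1, "xyz": [0, 10.5, 18], "twist": 0},
  {"hand": -1, "xyz": [0, 13.5, 21], "twist": 0},
  {"hand": -1, "xyz": [0, 17, 23], "twist": 0},
  {"hand": -1, "xyz": [0, 20.5, 25.5], "twist": 0},
  {"hand": -1, "xyz": [0, 24.5, 27], "twist": 0},
  {"hand": -1, "xyz": [0, 28.5, 28], "twist": 0},
])

```text
t: 23.5
eef_pos: [471.6, 96.2, 107.7]
tcp_rot: [0.499, 0.501, -0.501, 0.499]
wrist_force: [-7.4, 2.6, 7.7]
opening: 0.19
```

```bash
python3 f.py 483.5 134; python3 g.py 483.5 134 40 -104.5 6 10; python3 g.py 483.5 134 40 -44.5 6 5;python3 - <<'E'
from h import *
a=imaging.snapshot("scene");crop(a,210,145,390,285,4,"pics/r3.png")
E
```

```text
t 23.50 ang -107.5 r 39.7 Ftan -7.83 Frad -0.23 [-7.4  2.6  7.7] 0.19
[{"hand": -1, "xyz": [0, 4.0, 1.0], "twist": 0}, {"hand": -1, "xyz": [0, 8.5, 1.5], "twist": 0}, {"hand": -1, "xyz": [0, 12.5, 1.5], "twist": 0}, {"hand": -1, "xyz": [0, 16.5, 1.0], "twist": 0}, {"hand": -1, "xyz": [0, 20.5, 0.0], "twist": 0}, {"hand": -1, "xyz": [0, 24.5, -1.5], "twist": 0}, {"hand": -1, "xyz": [0, 28.5, -3.0], "twist": 0}, {"hand": -1, "xyz": [0, 32.0, -5.0], "twist": 0}, {"hand": -1, "xyz": [0, 35.5, -7.5], "twist": 0}, {"hand": -1, "xyz": [0, 38.5, -10.5], "twist": 0}]
end -44.5 [512. 106.]
[{"hand": -1, "xyz": [0, 3.0, -3.0], "twist": 0}, {"hand": -1, "xyz": [0, 5.0, -6.5], "twist": 0}, {"hand": -1, "xyz": [0, 7.5, -10.0], "twist": 0}, {"hand": -1, "xyz": [0, 9.0, -14.0], "twist": 0}, {"hand": -1, "xyz": [0, 10.0, -18.0], "twist": 0}]
end -14.5 [522. 124.]
```

View pics/r3.png

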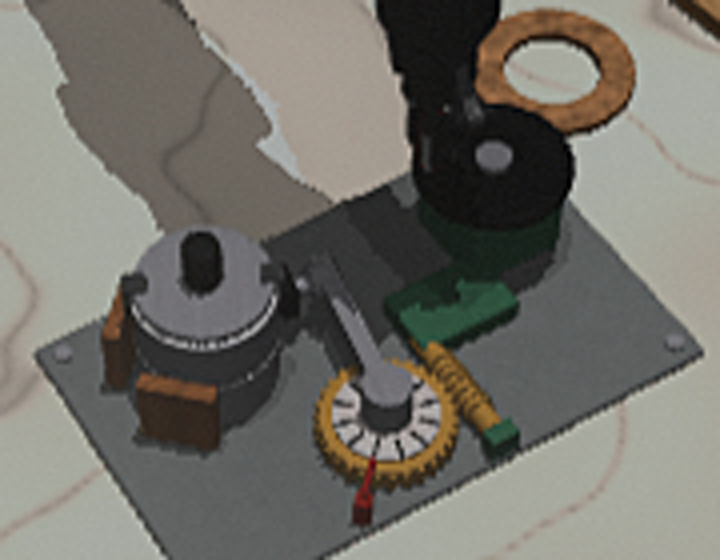

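Call:
move_arm([
  {"hand": -1, "xyz": [0, 4, 1], "twist": 0},
  {"hand": -1, "xyz": [0, 8.5, 1.5], "twist": 0},
  {"hand": -1, "xyz": [0, 12.5, 1.5], "twist": 0},
  {"hand": -1, "xyz": [0, 16.5, 1], "twist": 0},
  {"hand": -1, "xyz": [0, 20.5, 0], "twist": 0},
  {"hand": -1, "xyz": [0, 24.5, -1.5], "twist": 0},
  {"hand": -1, "xyz": [0, 28.5, -3], "twist": 0},
  {"hand": -1, "xyz": [0, 32, -5], "twist": 0},
  {"hand": -1, "xyz": [0, 35.5, -7.5], "twist": 0},
  {"hand": -1, "xyz": [0, 38.5, -10.5], "twist": 0},
])

```text
t: 24.55
eef_pos: [510.1, 104.6, 107.7]
tcp_rot: [-0.499, -0.5, 0.502, -0.499]
wrist_force: [-5.8, -4.5, 7.9]
opening: 0.194
```

```bash
python3 f.py 483.5 134
```

```text
t 24.55 ang -47.8 r 39.6 Ftan -7.32 Frad -0.52 [-5.8 -4.5  7.9] 0.194
```

Call:
move_arm([
  {"hand": -1, "xyz": [0, 3, -3], "twist": 0},
  {"hand": -1, "xyz": [0, 5, -6.5], "twist": 0},
  {"hand": -1, "xyz": [0, 7.5, -10], "twist": 0},
  {"hand": -1, "xyz": [0, 9, -14], "twist": 0},
  {"hand": -1, "xyz": [0, 10, -18], "twist": 0},
])

```text
t: 25.05
eef_pos: [521.3, 121.8, 107.8]
tcp_rot: [-0.499, -0.499, 0.502, -0.5]
wrist_force: [-1.3, -7.7, 3.6]
opening: 0.193
```

```bash
python3 f.py 483.5 134; python3 g.py 483.5 134 40 -14.5 6 5;python3 g.py 483.5 134 40 15.5 6 5;python3 g.py 483.5 134 40 45.5 6 5; python3 - <<'E'
from h import *
a=imaging.snapshot("scene");crop(a,210,145,390,285,4,"pics/r4.png")
E
```

```text
t 25.05 ang -17.9 r 39.7 Ftan -7.71 Frad 1.14 [-1.3 -7.7  3.6] 0.193
[{"hand": -1, "xyz": [0, 1.0, -4.0], "twist": 0}, {"hand": -1, "xyz": [0, 1.5, -8.5], "twist": 0}, {"hand": -1, "xyz": [0, 1.5, -12.5], "twist": 0}, {"hand": -1, "xyz": [0, 1.0, -16.5], "twist": 0}, {"hand": -1, "xyz": [0, 0.0, -20.5], "twist": 0}]
end 15.5 [522.  144.5]
[{"hand": -1, "xyz": [0, -1.5, -4.0], "twist": 0}, {"hand": -1, "xyz": [0, -3.0, -8.0], "twist": 0}, {"hand": -1, "xyz": [0, -5.0, -11.5], "twist": 0}, {"hand": -1, "xyz": [0, -7.5, -15.0], "twist": 0}, {"hand": -1, "xyz": [0, -10.5, -18.0], "twist": 0}]
end 45.5 [511.5 162.5]
[{"hand": -1, "xyz": [0, -3.0, -3.0], "twist": 0}, {"hand": -1, "xyz": [0, -6.5, -5.0], "twist": 0}, {"hand": -1, "xyz": [0, -10.0, -7.5], "twist": 0}, {"hand": -1, "xyz": [0, -14.0, -9.0], "twist": 0}, {"hand": -1, "xyz": [0, -18.0, -10.0], "twist": 0}]
end 75.5 [493.5 172.5]
```

View pics/r4.png

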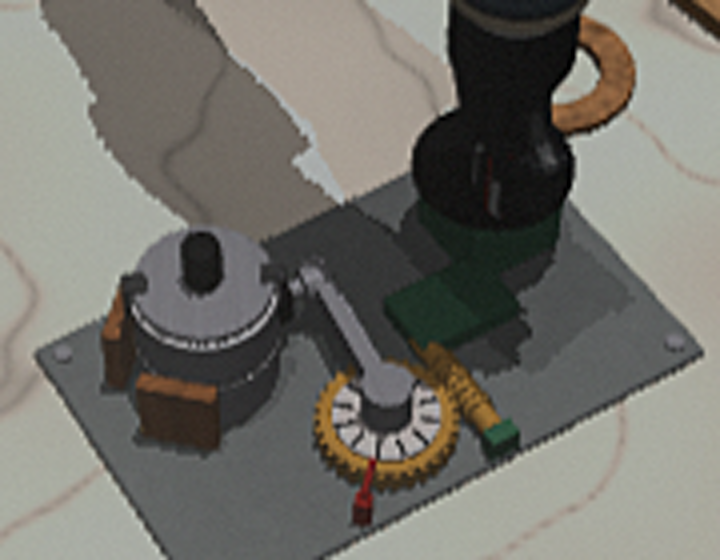

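Call:
move_arm([
  {"hand": -1, "xyz": [0, 1, -4], "twist": 0},
  {"hand": -1, "xyz": [0, 1.5, -8.5], "twist": 0},
  {"hand": -1, "xyz": [0, 1.5, -12.5], "twist": 0},
  {"hand": -1, "xyz": [0, 1, -16.5], "twist": 0},
  {"hand": -1, "xyz": [0, 0, -20.5], "twist": 0},
])

```text
t: 25.6
eef_pos: [522.6, 142.2, 107.8]
tcp_rot: [-0.5, -0.499, 0.501, -0.5]
wrist_force: [2.6, -7.8, 0.0]
opening: 0.194
```

```bash
python3 f.py 483.5 134
```

```text
t 25.60 ang 11.9 r 39.9 Ftan -8.16 Frad 0.92 [ 2.6 -7.8  0. ] 0.194
```

Call:
move_arm([
  {"hand": -1, "xyz": [0, -1.5, -4], "twist": 0},
  {"hand": -1, "xyz": [0, -3, -8], "twist": 0},
  {"hand": -1, "xyz": [0, -5, -11.5], "twist": 0},
  {"hand": -1, "xyz": [0, -7.5, -15], "twist": 0},
  {"hand": -1, "xyz": [0, -10.5, -18], "twist": 0},
])

```text
t: 26.1
eef_pos: [513.2, 160.9, 107.9]
tcp_rot: [0.501, 0.498, -0.5, 0.501]
wrist_force: [7.2, -5.9, -4.1]
opening: 0.195
```

```bash
python3 f.py 483.5 134;python3 - <<'E'
from h import *
a=imaging.snapshot("scene");crop(a,210,145,390,285,4,"pics/r5.png")
E
```

```text
t 26.10 ang 42.2 r 40.1 Ftan -9.18 Frad 1.41 [ 7.2 -5.9 -4.1] 0.195
```

View pics/r5.png

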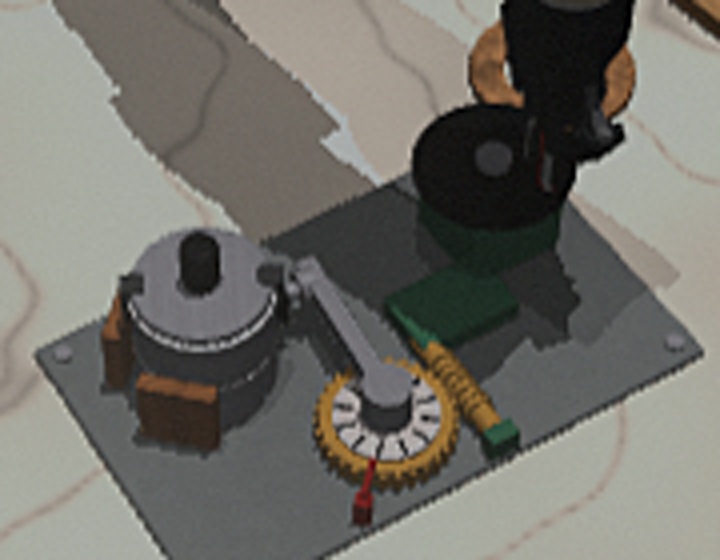

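The tiffin has started to slide and the force is rising (9.2 N). Smaller steps now.

Call:
move_arm([
  {"hand": -1, "xyz": [0, -3, -3], "twist": 0},
  {"hand": -1, "xyz": [0, -6.5, -5], "twist": 0},
  {"hand": -1, "xyz": [0, -10, -7.5], "twist": 0},
])

```text
t: 26.45
eef_pos: [503.5, 169.0, 107.9]
tcp_rot: [0.501, 0.499, -0.5, 0.501]
wrist_force: [6.2, -4.2, -5.4]
opening: 0.191
```

```bash
python3 f.py 483.5 134; python3 g.py 483.5 134 40 63.5 6 4;python3 g.py 483.5 134 40 87.5 6 4
```

```text
t 26.45 ang 60.3 r 40.3 Ftan -7.51 Frad -0.60 [ 6.2 -4.2 -5.4] 0.191
[{"hand": -1, "xyz": [0, -4.0, -1.5], "twist": 0}, {"hand": -1, "xyz": [0, -8.0, -2.5], "twist": 0}, {"hand": -1, "xyz": [0, -12.0, -3.5], "twist": 0}, {"hand": -1, "xyz": [0, -16.5, -4.0], "twist": 0}]
end 87.5 [485. 174.]
[{"hand": -1, "xyz": [0, -4.0, 0.0], "twist": 0}, {"hand": -1, "xyz": [0, -8.0, 0.5], "twist": 0}, {"hand": -1, "xyz": [0, -12.0, 1.5], "twist": 0}, {"hand": -1, "xyz": [0, -16.0, 3.0], "twist": 0}]
end 111.5 [469. 171.]
```

Call:
move_arm([
  {"hand": -1, "xyz": [0, -4, -1.5], "twist": 0},
  {"hand": -1, "xyz": [0, -8, -2.5], "twist": 0},
  {"hand": -1, "xyz": [0, -12, -3.5], "twist": 0},
  {"hand": -1, "xyz": [0, -16.5, -4], "twist": 0},
])

```text
t: 26.85
eef_pos: [487.3, 174.2, 107.9]
tcp_rot: [0.501, 0.499, -0.499, 0.501]
wrist_force: [8.7, 0.2, -7.2]
opening: 0.196
```

```bash
python3 f.py 483.5 134
```

```text
t 26.85 ang 84.6 r 40.4 Ftan -8.69 Frad 0.97 [ 8.7  0.2 -7.2] 0.196
```

Call:
move_arm([
  {"hand": -1, "xyz": [0, -4, 0], "twist": 0},
  {"hand": -1, "xyz": [0, -8, 0.5], "twist": 0},
  {"hand": -1, "xyz": [0, -12, 1.5], "twist": 0},
])

```text
t: 27.15
eef_pos: [475.3, 173.5, 107.9]
tcp_rot: [0.502, 0.499, -0.498, 0.501]
wrist_force: [9.1, 2.9, -10.7]
opening: 0.194
```

```bash
python3 f.py 483.5 134;python3 - <<'E'
from h import *
a=imaging.snapshot("scene");crop(a,210,145,390,285,4,"pics/r6.png")
E
python3 g.py 483.5 134 40 105.5 6 3;python3 g.py 483.5 134 40 123.5 6 3;python3 g.py 483.5 134 40 141.5 6 3
```

```text
t 27.15 ang 101.8 r 40.4 Ftan -9.54 Frad 0.95 [  9.1   2.9 -10.7] 0.194
[{"hand": -1, "xyz": [0, -4.0, 1.5], "twist": 0}, {"hand": -1, "xyz": [0, -8.0, 3.0], "twist": 0}, {"hand": -1, "xyz": [0, -11.5, 5.0], "twist": 0}]
end 123.5 [461.5 167.5]
[{"hand": -1, "xyz": [0, -3.5, 2.5], "twist": 0}, {"hand": -1, "xyz": [0, -6.5, 5.5], "twist": 0}, {"hand": -1, "xyz": [0, -9.5, 8.5], "twist": 0}]
end 141.5 [452. 159.]
[{"hand": -1, "xyz": [0, -2.0, 3.5], "twist": 0}, {"hand": -1, "xyz": [0, -4.5, 7.0], "twist": 0}, {"hand": -1, "xyz": [0, -6.0, 11.0], "twist": 0}]
end 159.5 [446. 148.]
```

View pics/r6.png

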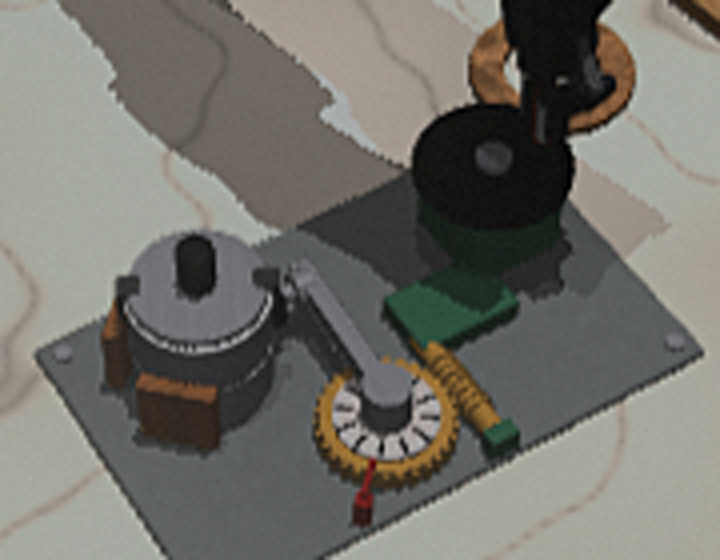

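Call:
move_arm([
  {"hand": -1, "xyz": [0, -4, 1.5], "twist": 0},
  {"hand": -1, "xyz": [0, -8, 3], "twist": 0},
])

```text
t: 27.4
eef_pos: [467.5, 171.1, 107.9]
tcp_rot: [0.502, 0.5, -0.498, 0.501]
wrist_force: [9.5, 4.5, -11.0]
opening: 0.193
```

```bash
python3 f.py 483.5 134; python3 g.py 483.5 134 40 117.5 6 3
```

```text
t 27.40 ang 113.3 r 40.4 Ftan -10.49 Frad 0.38 [  9.5   4.5 -11. ] 0.193
[{"hand": -1, "xyz": [0, -3.5, 2.0], "twist": 0}, {"hand": -1, "xyz": [0, -7.0, 4.5], "twist": 0}, {"hand": -1, "xyz": [0, -10.0, 7.5], "twist": 0}]
end 135.5 [455. 162.]
```

Call:
move_arm([
  {"hand": -1, "xyz": [0, -3.5, 2], "twist": 0},
  {"hand": -1, "xyz": [0, -7, 4.5], "twist": 0},
])

```text
t: 27.6
eef_pos: [460.5, 167.2, 107.9]
tcp_rot: [0.502, 0.5, -0.498, 0.501]
wrist_force: [9.3, 7.5, -12.4]
opening: 0.193
```

```bash
python3 f.py 483.5 134; python3 g.py 483.5 134 40 129.5 6 2;python3 g.py 483.5 134 40 129.5 3 4; python3 - <<'E'
from h import *
a=imaging.snapshot("scene");crop(a,210,145,390,285,4,"pics/r7.png")
E
```

```text
t 27.60 ang 124.7 r 40.4 Ftan -11.90 Frad 0.89 [  9.3   7.5 -12.4] 0.193
[{"hand": -1, "xyz": [0, -3.0, 3.0], "twist": 0}, {"hand": -1, "xyz": [0, -6.0, 6.0], "twist": 0}]
end 141.5 [452. 159.]
[{"hand": -1, "xyz": [0, -1.5, 1.5], "twist": 0}, {"hand": -1, "xyz": [0, -3.0, 3.0], "twist": 0}, {"hand": -1, "xyz": [0, -4.5, 4.5], "twist": 0}, {"hand": -1, "xyz": [0, -6.0, 6.0], "twist": 0}]
end 141.5 [452. 159.]
```

View pics/r7.png

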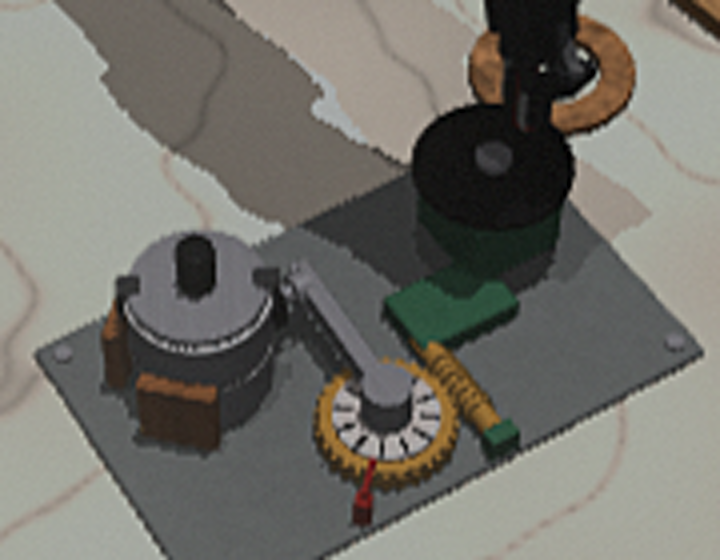

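Call:
move_arm([
  {"hand": -1, "xyz": [0, -1.5, 1.5], "twist": 0},
  {"hand": -1, "xyz": [0, -3, 3], "twist": 0},
])

```text
t: 27.85
eef_pos: [457.4, 164.8, 107.9]
tcp_rot: [0.502, 0.5, -0.497, 0.501]
wrist_force: [7.1, 10.3, -12.2]
opening: 0.192
```

```bash
python3 f.py 483.5 134
```

```text
t 27.85 ang 130.3 r 40.3 Ftan -12.03 Frad 3.28 [  7.1  10.3 -12.2] 0.192
```

Call:
move_arm([
  {"hand": -1, "xyz": [0, -1.5, 1.5], "twist": 0},
  {"hand": -1, "xyz": [0, -3, 3], "twist": 0},
])

```text
t: 28.05
eef_pos: [454.5, 162.0, 108.0]
tcp_rot: [0.502, 0.5, -0.497, 0.501]
wrist_force: [8.7, 11.0, -12.7]
opening: 0.191
```

```bash
python3 f.py 483.5 134
```

```text
t 28.05 ang 136.0 r 40.3 Ftan -13.97 Frad 1.34 [  8.7  11.  -12.7] 0.191
```

The force is about +5 to +6 N over free running, and the trend fit gives about +5.6. I'll stop here, ease the command lead and release.

Call:
move_arm([
  {"hand": 0, "xyz": [0, 2, -2.5], "twist": 0},
  {"hand": 0.3, "xyz": [0, 2, -2.5], "twist": 0},
  {"hand": 0.3, "xyz": [0, 2, -2.5], "twist": 0},
  {"hand": 0.3, "xyz": [0, 2, -2.5], "twist": 0},
  {"hand": 0.3, "xyz": [0, 2, -2.5], "twist": 0},
  {"hand": 0.3, "xyz": [-20, 2, -2.5], "twist": 0},
  {"hand": 0.3, "xyz": [-50, 2, -2.5], "twist": 0},
  {"hand": 0.3, "xyz": [-80, 2, -2.5], "twist": 0},
  {"hand": 0.3, "xyz": [-120, 2, -2.5], "twist": 0},
  {"hand": 0.3, "xyz": [-140, 2, 20], "twist": 0},
  {"hand": 0.3, "xyz": [-150, 2, 50], "twist": 0},
  {"hand": 0.3, "xyz": [-150, 2, 85], "twist": 0},
  {"hand": 0.3, "xyz": [-150, 2, 110], "twist": 0},
  {"hand": 0.3, "xyz": [-150, 2, 120], "twist": 0},
  {"hand": 0.3, "xyz": [-150, 2, 120], "twist": 0},
  {"hand": 0.3, "xyz": [-150, 2, 120], "twist": 0},
])

```text
t: 29.65
eef_pos: [454.0, 40.1, 257.7]
tcp_rot: [0.5, 0.5, -0.5, 0.5]
wrist_force: [-0.1, 0.8, 0.6]
opening: 0.651
```

```bash
python3 f.py 483.5 134;python3 - <<'E'
from h import *
a=imaging.snapshot("scene");b=imaging.snapshot("side");w=imaging.snapshot("wrist")
crop(a,210,145,390,285,4,"pics/z1.png");crop(b,230,145,370,285,4,"pics/z2.png");cv2.imwrite("pics/z3.png",w["color"][:,:,::-1])
E
```

```text
t 29.65 ang -107.4 r 98.4 Ftan -0.29 Frad -0.71 [-0.1  0.8  0.6] 0.651
```

View pics/z1.png

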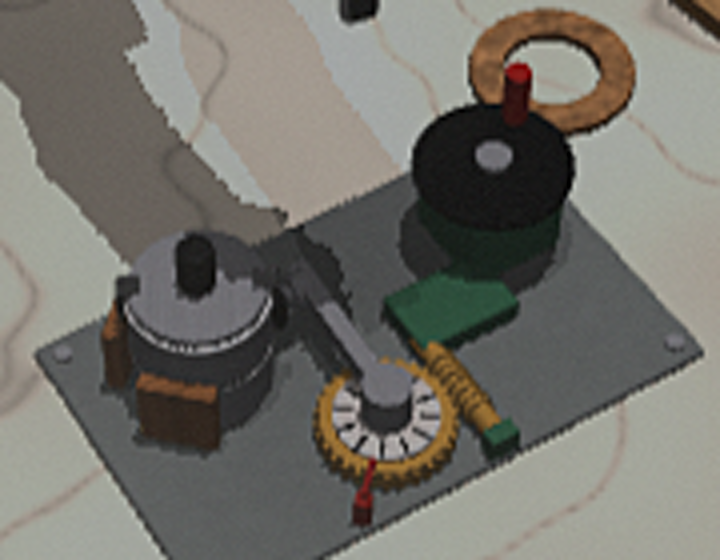

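View pics/z2.png

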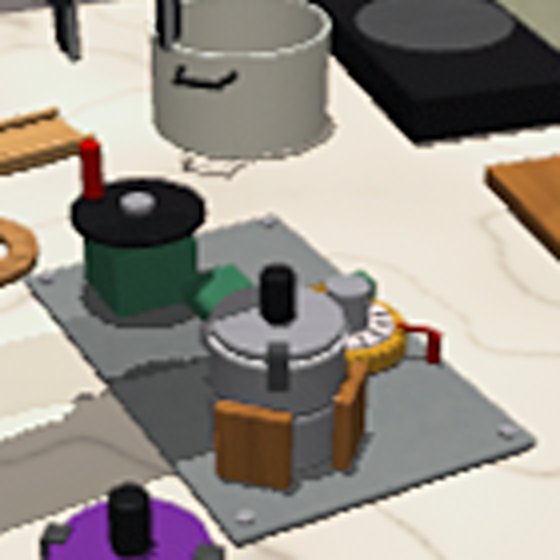

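View pics/z3.png

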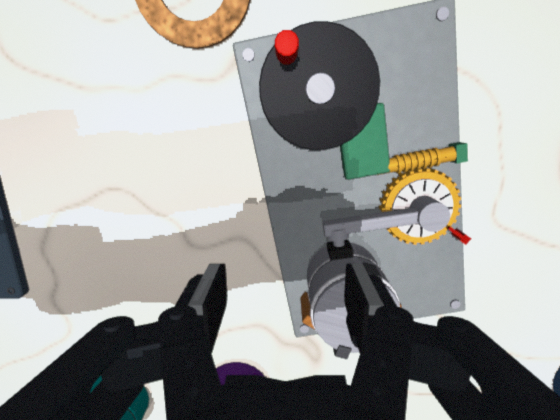

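The tiffin is upright in the V with the pad against it, and the robot is clear. One numeric check, then hand in.

```bash
python3 - <<'E'
from h import *
from cell import hand_in
a=imaging.snapshot("scene");b=imaging.snapshot("side");np.set_printoptions(precision=1,suppress=True)
print("grip top",tri(a,(210+195/4,145+240/4),b,(230+278/4,145+272/4)))
hand_in(); print(robot.state()["t"])
E
```

```text
grip top (array([525.8, -80.7, 136.7]), np.float64(4.891593623856081))
the job is handed in; nothing more can be done
the job is handed in; nothing more can be done
```

The tiffin is clamped in the V, the robot is clear of everything, and the job is handed in at about 30 s on the robot's clock.

- **Placing:** I lifted the steel tiffin by its black grip. I stood it upright about 7 mm to the open side of the V's seat and let go.
- **Winding:** I led the red handle anticlockwise about 2.67 turns, roughly 0.56 rad or one dial division. It ran free at about 7.8 N. The pad then slid the tiffin home and the force climbed.
- **Stopping force:** the last readings along the handle's circle were 11.9, 12.0 and 14.0 N. The final reading is about 6 N over free running. A smoothed fit through the noise puts it at about 5.6 N, a little over the 5 N aimed for but under the 8 N limit.

**Last checks:** after release the pictures show the tiffin upright in both walls with the pad on it, in the same spot as before I let go. The final two-camera position of the grip top was (526, -81, 137) mm. That is within about 3 mm of the expected seat, and its height agrees with the expected 136 mm. The two sight lines missed each other by 4.9 mm, because I picked the pixels by eye. I did not measure the clamping force directly; it is inferred from the handle force.

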